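Balance a hand lever on the knife edge and scribe its balance point

TASK

The hand lever lying on the knife-edge stand needs its pivot hole at the balance point: slide it gently along the knife edge, without lifting it off or leaning on the edge, until it balances level by itself, clear of both stops. Then take the scriber from the tool block, touch its point lightly to the top of the lever straight above the knife edge to mark the spot, and put the scriber back upright in the block, leaving the lever balanced and everything else undisturbed.

Things in the scene. Friction and masses are not known exactly. Their poses are not given: they have to be found in the camera images.
- stand: Grey cast balancing stand fixed to the bench: base plate 200 x 90 x 14 mm, 30 mm pillar, steel knife standing upright on top, and a 14 mm wide, 190 mm long cross arm (its top 94 mm above the bench) carrying two stop screws. Origin: centre of the base's underside, on the bench. x points along the lever from its boss end to its handle end, y along the knife edge, z up.
- knife_top (a point): Middle of the knife edge, on its top, 125 mm above the bench and straight above the stand's origin. Axes as the stand's.
- knife: The steel knife: a straight horizontal edge 40 mm long (along y), rounded to 1.5 mm radius, thickening below to 20 x 42 mm at its foot 29 mm further down. A fine edge, not to be leaned on: the lever's own weight is about 4.5 N. Origin and axes are the stand's.
- stops: Two upright stop screws on the cross arm at the stand's x = -84 and +84 mm, 11 mm rubber tips, at most 13 mm across, their tops 11 mm lower than the knife edge: an unbalanced lever leans on one of them, tilted about 7 degrees. Origin and axes are the stand's.
- lever: The loose hand lever, 0.39 to 0.54 kg, lying across the knife edge: a plain flat aluminium bar 350 x 18 x 8 mm with a boss and a handle hanging under its ends. Origin: middle of the bar's underside; x along the bar to the handle, y across, z up. It starts tipped down onto the boss-side stop, its middle 42 to 47 mm from the knife towards the boss side. Grip it across its 18 mm on the bare bar.
- lever_mid (a point): Centre of the lever's flat bar (half-way along, across and up its 8 mm). The unknown balance point lies within 27 mm of it along the bar. The centre of gravity hangs about 20 mm below the underside, so within 2 to 3 mm of balance the lever, when let go, swings and settles free of the stops, tilted about 2.5 degrees per mm of error, heavy end down; further off it tips onto a stop.
- scriber_grip (a point): Where to grip the scriber: on its axis, 90 mm above its point. A plain round steel rod 138 mm long, 11 mm diameter, tapering over its lowest 26 mm to a needle point; 50 g; z axis up along the rod. It stands point down in one of the tool block's three holes; beside it stand a dark, shorter pin punch and a file with a pale wooden handle.
- scriber_point (a point): The sharp point of the scriber, its lowest end; z axis up along the rod.
- block: Wooden tool block fixed to the bench, 156 x 50 x 55 mm, with three round holes 14 mm wide and 45 mm deep in a row along its x axis at x = -50, 0, +50 mm. Origin: centre of its underside. The scriber's point rests on the bottom of its hole, 10 mm above the bench.
- punch: Pin punch standing point down in the block, 11 mm diameter; leave it. Origin at its lower end.
- file: Needle file with wooden handle standing in the block; leave it. Origin at its lower end.
- wrench: Steel wrench, 150 mm, lying on the bench; leave it.
- pulley: Dark steel belt pulley, 60 mm diameter, 30 mm high; leave it.
- oiler: Clear plastic oil bottle, 48 mm diameter, 130 mm high; leave it.
- tray: Steel parts tray, 100 x 160 x 28 mm, with a collar in it; leave it.
- driver: Screwdriver with a dark wooden handle, 170 mm, lying; leave it.
- spindle_blank: Square steel blank with a head, 110 mm long, lying; leave it.
- boss: Dark steel boss of the lever, 30 mm diameter, hanging 40 mm below the bar, bolted on 160 mm from the middle (-x). Weight not known. Origin: on its axis at the bar's underside.
- handle: Tapered steel handle of the lever, up to 25 mm diameter, hanging 75 mm below the bar, bolted on 160 mm from the middle (+x). Weight not known. Origin: on its axis at the bar's underside.
Not all that is in view belongs to the job. What is shaped like the block but red is not meant. What is shaped like the stand but orange or purple is not meant.

How it is judged (in metres and radians):
On the way, in this order (a step that is already met when the one before it is completed fails the run):
1. the lever, untouched, balances on the knife edge: level within 5 degrees, clear of both stops, still (angle between lever's own z axis and vertical below 0.087 rad and contact force between lever and stops below 0.02 N and contact force between lever and knife above 1 N and angular speed of lever below 0.15 rad/s and contact force between the fingers and lever below 0.02 N), for 0.5 s.
2. the scriber's point touches the lever within 3 mm of the line above the knife edge while the lever is balanced (angle between lever's own z axis and vertical below 0.087 rad and contact force between lever and stops below 0.02 N and contact force between lever and knife above 1 N and angular speed of lever below 0.15 rad/s and contact force between scriber and lever above 0.2 N and x of scriber_point in the frame of stand between -0.003 and 0.003 m and z of scriber_point in the frame of lever between 0.004 and 0.011 m), for 0.1 s.
At the end, for the whole second after the job is handed in: The lever rests on the knife edge level within 5 degrees, clear of both stops and still; the scriber stands upright (within 7 degrees) in a hole of the block with its point within 6 mm of the hole's bottom; nothing is held (angle between lever's own z axis and vertical below 0.087 rad and contact force between lever and stops below 0.02 N and contact force between lever and knife above 1 N and angular speed of lever below 0.15 rad/s and linear speed of lever below 0.01 m/s and angle between scriber_point's own z axis and vertical below 0.12 rad and z of scriber_point in the frame of block below 0.016 m and y of scriber_point in the frame of block between -0.008 and 0.008 m and x of scriber_point in the frame of block between -0.06 and 0.06 m and linear speed of scriber below 0.02 m/s); the robot touches nothing.
It fails at once if the knife edge is pressed with more than 20 N (the lever weighs about 4.5 N) (contact force between lever and knife above 20 N).
It fails at once if the lever is lifted more than 6 mm off the knife edge (z of knife_top in the frame of lever below -0.006 m).
It fails at once if the scriber is pressed on the lever with more than 10 N (contact force between scriber and lever above 10 N).
It fails at once if a bystander is moved by more than 15 mm (distance of any of wrench, pulley, oiler, tray, driver, spindle_blank, punch, file from where it was at the start of the episode above 0.015 m).
It also fails if it takes over 67 s, if anything falls off the work surface, if the arm or the gripper's body presses on something with over 40 N, if the wrist force passes 120 N, or if a joint passes its speed limit or range.

ROBOT

A 6-joint arm with a two-finger parallel gripper is mounted at the origin on the work surface. World frame = base frame: x ahead of the robot, y to its left, z up, the work surface at z = 0. Lengths are in mm, angles in rad, forces in N, time in s.
With the tool pointing down it reaches from about 325 to 850 mm from the base axis. Payload 4.4 kg.
Tool frame: the origin (TCP) lies at the very end of the fingers, on their centre line; the grasp point (between the pads) lies 19 mm behind it; z points along the fingers, y is the line along which they close (so a half turn about z gives the same grasp; the last joint's range is limited). The gripper opens to 94 mm and grips with 3 to 60 N. Pads are 16 mm wide; open, the fingers measure 119 mm over their backs; the gripper's body (75 mm by 177 mm) begins 78 mm behind the grasp point.
Start: joints at [1.095, 0.207, 1.542, -0, 1.393, -0.15], TCP at [184.048, 544.751, 205.447] pointing down, gripper open.
Joint ranges: [-2.73, 2.73], [-0.86, 2.22], [0.23, 2.46], [-1.11, 4.25], [0.08, 2.63], [-2.82, 2.82]. Speed limits (rad/s): [2.79, 2.79, 3.14, 3.14, 3.14, 3.14].

INTERFACE

Orientations are given as a unit quaternion [w, x, y, z].
In Python, from bench import arm, camera, calibration gives the robot as it stands.
- The arm moves only by the tool drive_tool, never from a script. Its argument "rows" is a list of rows, each an object of numbers: "dx", "dy", "dz": the shift along the tool's x, y, z in m; "twist": the turn about the tool's z in rad. In form: [{"dx": .., "dy": .., "dz": .., "twist": ..}, ...]. A call has 1 to 5 rows; each row is the pose to reach, as a shift and turn from the pose commanded when the call began, along the tool's axes at that moment; what a row does not reach only later rows make up. A row lasts 1/12 s, in which the tool goes at most 41.7 mm and 7.16 degrees, less where a joint would pass 70% of its speed; a pose out of reach is approached as far as the arm can. A call with a gripper value outside its range is refused whole. "hand" is the gripper's target within -1 to 1 (fully open at 1, half-way at 0, shut at -1), set as the call begins (left out, the last holds). The fingers move at their own pace and stop on an object; "squeeze" is the grip in N (left out, the last holds). Time passes only in rows, so rows that repeat a pose let the fingers close. It gives the time, the measured TCP pose, the force, the opening and the grip force at its end, in the units of the state.
- arm.get_obs(): the state, without advancing time (a new reading comes with each control period).
- camera(name): name is "side" or "top"; returns the picture (400x640x3 uint8, red, green, blue); there is no depth.
- calibration(name): a dict with "camera_matrix" (3x3 intrinsics, pixels), "extrinsics" (4x4, takes a point from camera to world coordinates). Camera axes: x right, y down, z forward; pixel columns grow to the right and rows downward; lengths in mm; the calibration is good to about 2 mm. A picture is of the moment at which its call begins. calibration takes no time and is no camera call.
- arm.hand_in(): hands the job in; it is judged then, once.
The state is a dict: "time_s": time; "qpos": joint angles; "joint_velocities": joint speeds; "tau": joint torques, N m; "ee_pos": TCP position; "tcp_rot": TCP orientation; "ft_force": force on the tool from outside, world axes, zero at the start; "wrist_torque": the same for the moment, N m; "grip_width": opening from 0.0 (shut) to 1.0 (fully open); "grasp_force": force on a finger pad.
Only numpy, scipy, OpenCV 4.12 (cv2) and the standard library are available. Lean on these libraries where they do the work, as an engineer would, in place of code of your own. Each camera call takes 0.05 s, during which the arm holds its last target. There are 200 camera calls.

## Working session

There is one attempt and no reset: what is moved stays moved. The work goes in short steps, Python scripts to look and compute and a tool call to move; the robot and the scene stay as the last step left them, time stands still between calls to the robot, and variables do not carry over. Pictures are saved under pics/ and viewed, at most 10 in all, crops included, and the job is handed in when it is done.

Besides the shell and the picture viewer there is one more tool, called after "Request:" as name(argument=value, ...) on one line, values as JSON. drive_tool: Moves the arm, as the interface text tells. Its arguments: {"type":"object","properties":{"rows":{"type":"array"},"hand":{"type":"number"},"squeeze":{"type":"number"}},"required":["rows"]}

```bash
mkdir -p pics; ls
cat > h.py <<'E'
import numpy as np, cv2
from bench import arm, camera, calibration
def P(name):
    c=calibration(name); return np.array(c["camera_matrix"]),np.array(c["extrinsics"])
def plane(name,u,v,z):
    K,E=P(name); d=E[:3,:3]@np.linalg.solve(K,[u,v,1]); o=E[:3,3]
    return o+d*(z-o[2])/d[2]
def proj(name,p):
    K,E=P(name); q=K@(E[:3,:3].T@(np.array(p)-E[:3,3])); return q[:2]/q[2]
def tri(uv):
    A=np.zeros((3,3));b=np.zeros(3)
    for n,(u,v) in uv.items():
        K,E=P(n); d=E[:3,:3]@np.linalg.solve(K,[u,v,1]); d/=np.linalg.norm(d)
        M=np.eye(3)-np.outer(d,d); A+=M;b+=M@E[:3,3]
    return np.linalg.solve(A,b)
def snap(n,f):
    im=np.ascontiguousarray(camera(n)[:,:,::-1]); cv2.imwrite(f"pics/{f}.png",im); return im
E
python3 - <<'E'
from h import *
snap("top","t0");snap("side","s0")
for n in("top","side"):print(P(n))
o=arm.get_obs();print(o)
E
```

```text
pics
(array([[381.29475573,   0.        , 319.80077227],
       [  0.        , 381.29475573, 197.31528917],
       [  0.        ,   0.        ,   1.        ]]), array([[ 1.89789245e-02, -9.94630854e-01,  1.01731334e-01,
         3.70703374e+02],
       [-9.99816956e-01, -1.91266179e-02, -4.76487997e-04,
        -7.35356407e+01],
       [ 2.41970602e-03, -1.01703670e-01, -9.94811796e-01,
         1.20741491e+03],
       [ 0.00000000e+00,  0.00000000e+00,  0.00000000e+00,
         1.00000000e+00]]))
(array([[441.03921559,   0.        , 321.51937367],
       [  0.        , 441.03921559, 193.05791508],
       [  0.        ,   0.        ,   1.        ]]), array([[ 9.85883890e-01, -8.72529543e-02,  1.42898134e-01,
         2.95680997e+02],
       [-1.66525733e-01, -5.99602027e-01,  7.82781317e-01,
        -1.07505681e+03],
       [ 1.73820282e-02, -7.95527706e-01, -6.05667841e-01,
         8.88889610e+02],
       [ 0.00000000e+00,  0.00000000e+00,  0.00000000e+00,
         1.00000000e+00]]))
{'time_s': 0.1, 'qpos': array([ 1.09451063e+00,  2.07328497e-01,  1.54278337e+00, -1.53734998e-05,
        1.39351916e+00, -1.50476523e-01]), 'joint_velocities': array([-0.00139337, -0.00091085, -0.00369794, -0.00116983,  0.00018146,
       -0.00106698]), 'tau': array([ 6.67826062e-04, -3.71866572e+01, -2.82291377e+01,  7.00054178e-02,
        3.11340066e-02, -7.66745438e-05]), 'ee_pos': array([183.71004175, 544.09765996, 204.42365373]), 'tcp_rot': array([-3.06995013e-04,  1.62183589e-01,  9.86760074e-01, -9.71880475e-04]), 'ft_force': array([-0.24443703, -0.51780037,  0.32412427]), 'wrist_torque': array([ 0.0159554 , -0.01452927, -0.02079194]), 'grasp_force': 0.0, 'grip_width': 1.00131476535186}
```

View pics/t0.png

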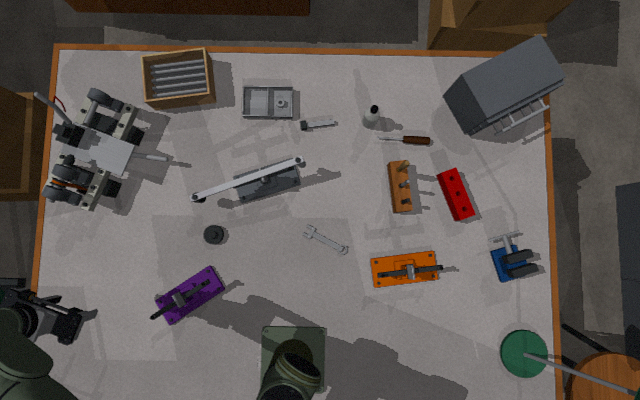

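View pics/s0.png

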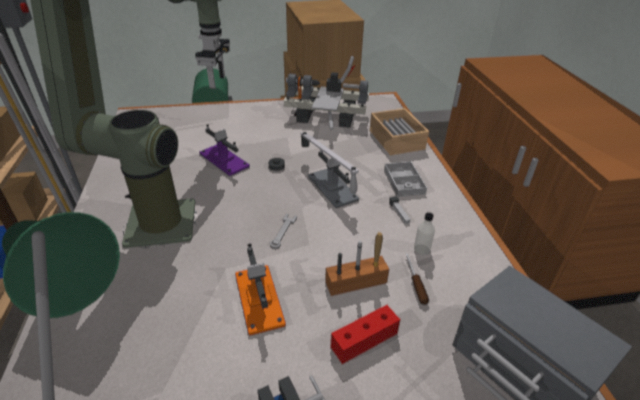

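The top view shows the white lever from (198,197) to (302,161) on the grey stand (268,180), and the wooden block at (400,186). The side view shows the boss end at (305,140), the handle end at (352,175), and the block at (357,275).
Things that could be mistaken for the ones I want:
- **Block:** the red block at top (456,194).
- **Stand:** the orange stand at (405,268) and the purple stand at (190,293).
- **Scriber:** three tools stand in the block. In the side view these are a dark one (339,262), a grey one (359,252) and one with a pale handle (378,245). I choose the grey middle one and will check it in a close crop.

Run:
```python
from h import *
t=cv2.imread("pics/t0.png");s=cv2.imread("pics/s0.png")
def crop(im,x0,y0,w,h,k): 
    return cv2.resize(im[y0:y0+h,x0:x0+w],(w*k,h*k),interpolation=cv2.INTER_CUBIC)
A=crop(t,180,145,133,75,3) # 399x225
B=crop(t,380,150,57,75,3)  #171
C=crop(s,290,120,75,93,4)  #300x372
D=crop(s,320,225,75,75,5) #375
W=np.zeros((600,800,3),np.uint8)
W[:225,:399]=A; W[:225,400:571]=B; W[226:598,:300]=C; W[226:226+372,301:676]=D[:372]
cv2.imwrite("pics/c0.png",W)
hsv=cv2.cvtColor(t,cv2.COLOR_BGR2HSV)
m=((hsv[...,2]>205)&(hsv[...,1]<40)).astype(np.uint8); m[:145]=0;m[215:]=0;m[:,:185]=0;m[:,312:]=0
c=max(cv2.findContours(m,0,2)[0],key=cv2.contourArea);print("lever",cv2.minAreaRect(c),cv2.contourArea(c))
for n,im,lo,hi in(("top",t,(380,150),(420,225)),("side",s,(320,225),(395,300))):
    h=cv2.cvtColor(im,cv2.COLOR_BGR2HSV); m=cv2.inRange(h,(5,110,60),(22,255,255))
    k=np.zeros_like(m);k[lo[1]:hi[1],lo[0]:hi[0]]=1;m*=k
    c=max(cv2.findContours(m,0,2)[0],key=cv2.contourArea);print(n,cv2.minAreaRect(c),cv2.boxPoints(cv2.minAreaRect(c)).tolist())
```

```text
Traceback (most recent call last):
ValueError: max() iterable argument is empty
```

View pics/c0.png

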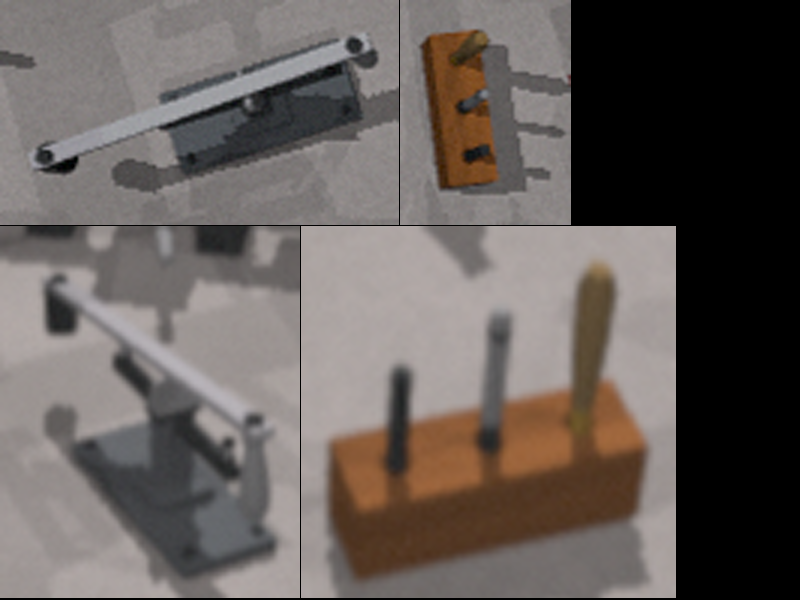

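The crop confirms the choice. The scriber is the bright grey rod in the middle hole (side ≈(358,258)), between the dark punch and the pale-handled file. The handle is at the right end of the lever and the boss at the left. Next I'll measure.

Run:
```python
from h import *
t=cv2.imread("pics/t0.png");s=cv2.imread("pics/s0.png")
roi=t[145:215,185:312]; g=cv2.cvtColor(roi,6); 
def big(m,n=1): 
    return sorted(cv2.findContours(m.astype(np.uint8),0,1)[0],key=cv2.contourArea)[-n:]
hs=cv2.cvtColor(roi,cv2.COLOR_BGR2HSV)
print("V at lever",g[180-145-2:180-145+12,255-185].tolist(), "base",roi[45,75:115:8].tolist(),"bg",roi[5,5],roi[65,110])
b=roi.astype(int); 
ed=cv2.Canny(cv2.resize(t,(0,0),fx=1,fy=1),50,120)
# base: bluish dark: B>=R
m=((b[...,0]-b[...,2])>4)&(g<110)
c=big(cv2.morphologyEx(m.astype(np.uint8),cv2.MORPH_CLOSE,np.ones((9,9))))[0]+[185,145]
r=cv2.minAreaRect(c);bp=cv2.boxPoints(r);print("base",r)
w=[plane("top",u,v,14) for u,v in bp];print(np.round(w,1),"centre",np.mean(w,0),[np.linalg.norm(w[i]-w[i-1]) for i in range(4)])
for th in(130,140,150):
    c=big(g>th)[0]+[185,145];r=cv2.minAreaRect(c);print("lever",th,r)
for n,im,lo,hi in(("top",t,(380,150),(415,225)),("side",s,(320,225),(395,300))):
    k=im[lo[1]:hi[1],lo[0]:hi[0]].astype(int); m=(k[...,2]-k[...,0])>35
    c=big(cv2.morphologyEx(m.astype(np.uint8),cv2.MORPH_CLOSE,np.ones((5,5))))[0]+list(lo)
    r=cv2.minAreaRect(c);print(n,r,cv2.boxPoints(r).round(1).tolist())
# hole entries: middle scriber from crop; axis 2 views
print("scriber top tri",tri({"top":(380+487/1-480+3,0)}) if 0 else "")
top=(380+(484-400)/3,150+94/3);sd=(320+(500-301)/5,225+(313-226)/5)
print("scriber top",tri({"top":top,"side":sd}))
e=(320+(489-301)/5,225+(440-226)/5);print("hole side z55",plane("side",*e,55)); e=(380+(464-400)/3,150+106/3);print("hole top z55",plane("top",*e,55))
for nm,u,su in (("punch",(380+77/3,150+155/3),(320+96/5,225+241/5)),("file",(380+60/3,150+60/3),(320+278/5,225+199/5))):
    print(nm,plane("side",*su,55),plane("top",*u,55))
```

```text
V at lever [134, 36, 29, 30, 74, 87, 86, 77, 83, 86, 81, 77, 44, 48] base [[54, 49, 45], [56, 53, 53], [55, 51, 44], [79, 79, 81], [82, 83, 84]] bg [127 126 131] [138 138 145]
base ((270.2386169433594, 178.98129272460938), (27.73328399658203, 73.96957397460938), 72.718505859375)
[[552.8 208.5  14. ]
 [627.7 -13.1  14. ]
 [543.2 -41.1  14. ]
 [469.3 179.   14. ]] centre [548.24062666  83.32306267  14.        ] [np.float64(88.52222819402661), np.float64(233.91361084843754), np.float64(89.08048715610836), np.float64(232.26584391972403)]
lever 130 ((251.97283935546875, 164.46185302734375), (44.55902862548828, 123.45059204101562), 78.47628021240234)
lever 140 ((243.9811553955078, 174.05152893066406), (14.781755447387695, 105.67831420898438), 70.29202270507812)
lever 150 ((245.75791931152344, 178.12217712402344), (5.85225248336792, 104.39881134033203), 70.34617614746094)
top ((400.4413757324219, 185.5511016845703), (51.39076614379883, 21.340961456298828), 82.56858825683594) [[386.5, 161.5], [407.70001220703125, 158.6999969482422], [414.29998779296875, 209.6999969482422], [393.20001220703125, 212.39999389648438]]
side ((354.8645935058594, 263.3482666015625), (50.542362213134766, 64.69552612304688), 76.86598205566406) [[317.6000061035156, 246.10000610351562], [380.6000061035156, 231.39999389648438], [392.1000061035156, 280.6000061035156], [329.1000061035156, 295.29998779296875]]
scriber top tri 
scriber top [ 530.04673009 -321.67489401  144.16639311]
hole side z55 [ 531.23201364 -321.86116508   55.        ]
hole top z55 [ 530.05488344 -321.98034711   55.        ]
punch [ 480.99440695 -332.81620464   55.        ] [ 480.28565542 -335.00308889   55.        ]
file [ 579.65266415 -318.66347237   55.        ] [ 577.33687539 -318.02756043   55.        ]
```

Run:
```python
from h import *
r=lambda a:np.round(a,1)
T=lambda u,v:(180+u/3,145+v/3); S=lambda u,v:(290+u/4,120+(v-226)/4)
a,b,c=T(186,172),T(361,118),T(160,93)
w=[plane("top",*p,14) for p in(a,b,c)];print("base top-view near-left,right,far-left",r(w),"c",r((w[1]+w[2])/2), np.linalg.norm(w[0]-w[1]),np.linalg.norm(w[0]-w[2]))
w=[plane("side",*S(*p),14) for p in((78,447),(185,570),(273,545))];print("side",r(w),"c",r((w[0]+w[2])/2),np.linalg.norm(w[0]-w[1]),np.linalg.norm(w[1]-w[2]))
B=tri({"top":T(44,155),"side":S(57,285)});H=tri({"top":T(355,44),"side":S(255,422)})
print("boss",r(B),"handle",r(H),np.linalg.norm(B-H),np.degrees(np.arctan2(H[1]-B[1],H[0]-B[0])),"mid",r((B+H)/2))
```

```text
base top-view near-left,right,far-left [[472.2 169.9  14. ]
 [532.8 -11.9  14. ]
 [555.2 200.6  14. ]] c [544.   94.4  14. ] 191.57560607612209 88.52570327314267
side [[477.9 161.8  14. ]
 [536.9 -17.5  14. ]
 [613.2   3.6  14. ]] c [545.6  82.7  14. ] 188.8099611272852 79.18428475349947
boss [478.3 290.8 100.8] handle [585.8 -11.4 146. ] 323.9500718919204 -70.41890983284421 mid [532.  139.7 123.4]
```

Request:
drive_tool(rows=[{"dx": -0.035,"dy": -0.023,"dz": 0,"twist": 0.06},{"dx": -0.07,"dy": -0.046,"dz": 0,"twist": 0.12},{"dx": -0.105,"dy": -0.069,"dz": 0,"twist": 0.18},{"dx": -0.14,"dy": -0.092,"dz": 0,"twist": 0.24},{"dx": -0.17,"dy": -0.113,"dz": 0,"twist": 0.3}], hand=1, squeeze=3)

```text
time_s: 0.52
ee_pos: [309.6, 381.2, 205.0]
tcp_rot: [-0.0, 0.309, 0.951, -0.0]
ft_force: [-0.2, 0.3, 0.3]
grip_width: 1.0
grasp_force: 0.0
```

```bash
cat >> h.py <<'E'
from scipy.spatial.transform import Rotation as R
def go(x,y,z,xang=None):
    "tool-frame shift (m) and twist to reach world TCP; xang = world angle (deg) of tool x"
    o=arm.get_obs(); q=o["tcp_rot"]; M=R.from_quat([q[1],q[2],q[3],q[0]]).as_matrix()
    d=M.T@(np.array([x,y,z])-o["ee_pos"])/1000
    a=np.arctan2(M[1,0],M[0,0]); tw=0 if xang is None else -((np.radians(xang)-a+np.pi)%(2*np.pi)-np.pi)
    print("t",round(o["time_s"],2),"pos",o["ee_pos"].round(1),"xang",round(np.degrees(a),1),"z",M[:,2].round(3),"| d",d.round(4),"tw",round(tw,3),"F",o["ft_force"].round(2),"T",o["wrist_torque"].round(3),"g",round(o["grip_width"],3),round(o["grasp_force"],2))
E
python3 -c "
from h import *
go(562,55.4,205,109.6)"
```

```text
t 0.52 pos [309.6 381.2 205. ] xang 144.0 z [-0.    -0.001 -1.   ] | d [-3.957e-01 -1.152e-01  2.000e-04] tw 0.6 F [-0.16  0.35  0.35] T [-0.059 -0.017 -0.004] g 1.0 0.0
```

Request:
drive_tool(rows=[{"dx": -0.039,"dy": -0.011,"twist": 0.06},{"dx": -0.078,"dy": -0.023,"twist": 0.12},{"dx": -0.117,"dy": -0.034,"twist": 0.18},{"dx": -0.156,"dy": -0.045,"twist": 0.24},{"dx": -0.195,"dy": -0.057,"twist": 0.3}])

```text
invalid input
```

```bash
python3 -c "
from h import *
go(562,55.4,205,109.6)"
```

```text
t 0.52 pos [309.6 381.2 205. ] xang 144.0 z [-0.    -0.001 -1.   ] | d [-3.957e-01 -1.152e-01  2.000e-04] tw 0.6 F [-0.16  0.35  0.35] T [-0.059 -0.017 -0.004] g 1.0 0.0
```

All four keys are needed in every row.

Request:
drive_tool(rows=[{"dx": -0.039,"dy": -0.011,"dz": 0,"twist": 0.06},{"dx": -0.078,"dy": -0.023,"dz": 0,"twist": 0.12},{"dx": -0.117,"dy": -0.034,"dz": 0,"twist": 0.18},{"dx": -0.156,"dy": -0.045,"dz": 0,"twist": 0.24},{"dx": -0.195,"dy": -0.057,"dz": 0,"twist": 0.3}])

```text
time_s: 0.93
ee_pos: [434.2, 221.1, 205.2]
tcp_rot: [-0.0, 0.448, 0.894, -0.0]
ft_force: [1.4, 0.6, 0.9]
grip_width: 1.001
grasp_force: 0.0
```

```bash
python3 -c "
from h import *
go(562,55.4,205,109.6)"
```

```text
t 0.93 pos [434.2 221.1 205.2] xang 126.8 z [-0.  0. -1.] | d [-2.093e-01  3.200e-03  1.000e-04] tw 0.3 F [1.45 0.62 0.86] T [-0.026 -0.093 -0.02 ] g 1.001 0.0
```

Request:
drive_tool(rows=[{"dx": -0.04,"dy": 0.0,"dz": 0,"twist": 0.06},{"dx": -0.08,"dy": 0.001,"dz": 0,"twist": 0.12},{"dx": -0.12,"dy": 0.002,"dz": 0,"twist": 0.18},{"dx": -0.16,"dy": 0.003,"dz": 0,"twist": 0.24},{"dx": -0.2,"dy": 0.003,"dz": 0,"twist": 0.3}], hand=0.05)

```text
time_s: 1.35
ee_pos: [556.8, 63.1, 205.0]
tcp_rot: [-0.0, 0.577, 0.817, -0.0]
ft_force: [0.4, 0.7, 0.1]
grip_width: 0.681
grasp_force: 0.0
```

Request:
drive_tool(rows=[{"dx": -0.009,"dy": 0.003,"dz": 0.02,"twist": 0},{"dx": -0.009,"dy": 0.003,"dz": 0.04,"twist": 0},{"dx": -0.009,"dy": 0.003,"dz": 0.04,"twist": 0}])

```text
time_s: 1.6
ee_pos: [559.0, 56.3, 160.5]
tcp_rot: [-0.004, 0.576, 0.817, -0.002]
ft_force: [-0.6, -0.4, -1.4]
grip_width: 0.533
grasp_force: 0.0
```

```bash
cat >> h.py <<'E'
def view(f):
    t=snap("top","t"+f);s=snap("side","s"+f)
    cr=lambda im,x0,y0,w,h,k:cv2.resize(im[y0:y0+h,x0:x0+w],(w*k,h*k),interpolation=cv2.INTER_CUBIC)
    A=cr(t,180,140,160,75,5);B=cr(s,280,100,110,75,4); W=np.zeros((600,800,3),np.uint8)
    W[:375,:800]=A; W[376:600,:440]=B[30:254]; W[376:600,441:741]=cr(t,340,150,100,75,3)[:224]; cv2.imwrite(f"pics/c{f}.png",W)
E
python3 -c "
from h import *
go(562,55.4,117,109.6); view('1')"
```

```text
t 1.6 pos [559.   56.3 160.5] xang 109.6 z [-0.009  0.001 -1.   ] | d [-0.002   0.0029  0.0435] tw 0.001 F [-0.6  -0.38 -1.4 ] T [-0.075  0.075  0.026] g 0.533 0.0
```

View pics/c1.png

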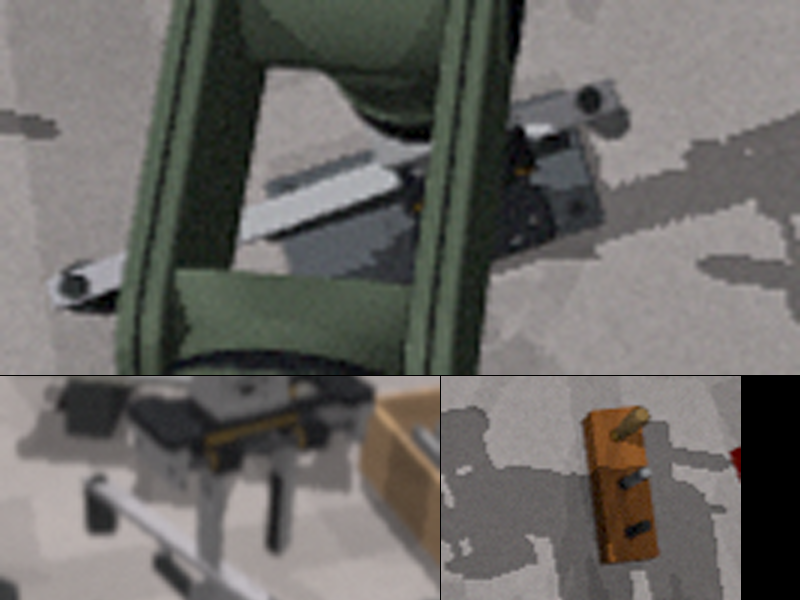

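The fingers straddle the bar. In the top view the boss bolt is at (195,197) and the handle bolt at (298,160), unmoved and both visible past the arm. I'll go down and grip lightly.

Request:
drive_tool(rows=[{"dx": -0.002,"dy": 0.003,"dz": 0.015,"twist": 0},{"dx": -0.002,"dy": 0.003,"dz": 0.03,"twist": 0},{"dx": -0.002,"dy": 0.003,"dz": 0.043,"twist": 0},{"dx": -0.002,"dy": 0.003,"dz": 0.043,"twist": 0},{"dx": -0.002,"dy": 0.003,"dz": 0.043,"twist": 0}])

```text
time_s: 2.12
ee_pos: [565.5, 57.2, 123.2]
tcp_rot: [0.0, 0.575, 0.818, 0.0]
ft_force: [0.4, 0.6, 1.1]
grip_width: 0.526
grasp_force: 0.0
```

```bash
cat >> h.py <<'E'
def ft(n=8,show=True):
    a=[]
    for _ in range(n):
        camera("side"); o=arm.get_obs(); a.append(np.r_[o["ft_force"],o["wrist_torque"]])
    a=np.array(a); print("FT",a.mean(0).round(3),"sd",a.std(0).round(3))
E
python3 -c "
from h import *
go(562,55.4,117,109.6);ft()"
```

```text
t 2.12 pos [565.5  57.2 123.2] xang 109.8 z [ 0. -0. -1.] | d [-0.0005 -0.0039  0.0062] tw 0.004 F [0.39 0.55 1.11] T [-0.079  0.058 -0.032] g 0.526 0.0
FT [ 0.417  0.107 -0.161 -0.064  0.046  0.001] sd [0.604 0.311 0.663 0.049 0.023 0.02 ]
```

Request:
drive_tool(rows=[{"dx": 0,"dy": 0,"dz": 0,"twist": 0},{"dx": 0,"dy": 0,"dz": 0,"twist": 0},{"dx": 0,"dy": 0,"dz": 0,"twist": 0},{"dx": 0,"dy": 0,"dz": 0,"twist": 0},{"dx": 0,"dy": 0,"dz": 0,"twist": 0}], hand=-1, squeeze=4)

```text
time_s: 2.93
ee_pos: [565.1, 56.3, 122.3]
tcp_rot: [-0.0, 0.575, 0.818, -0.001]
ft_force: [-1.1, -1.3, 0.5]
grip_width: 0.209
grasp_force: 0.8
```

```bash
python3 -c "
from h import *
go(562,55.4,117,109.6);ft()"
```

```text
t 2.93 pos [565.1  56.3 122.3] xang 109.8 z [-0.001 -0.    -1.   ] | d [ 0.0002 -0.0032  0.0053] tw 0.003 F [-1.13 -1.3   0.53] T [-0.236  0.3    0.003] g 0.209 0.79
FT [-0.961 -0.565  0.492 -0.156  0.246  0.061] sd [0.534 0.558 0.478 0.034 0.041 0.029]
```

Request:
drive_tool(rows=[{"dx": -0.003,"dy": 0,"dz": 0,"twist": 0},{"dx": -0.007,"dy": 0,"dz": -0.0005,"twist": 0},{"dx": -0.012,"dy": 0,"dz": -0.001,"twist": 0},{"dx": -0.017,"dy": 0,"dz": -0.0015,"twist": 0},{"dx": -0.022,"dy": 0,"dz": -0.002,"twist": 0}], squeeze=6)

```text
time_s: 3.75
ee_pos: [572.4, 38.1, 124.2]
tcp_rot: [-0.002, 0.575, 0.818, 0.001]
ft_force: [-0.6, 5.9, 1.1]
grip_width: 0.19
grasp_force: 6.0
```

Request:
drive_tool(rows=[{"dx": -0.005,"dy": 0,"dz": -0.0005,"twist": 0},{"dx": -0.01,"dy": 0,"dz": -0.001,"twist": 0},{"dx": -0.015,"dy": 0,"dz": -0.0015,"twist": 0},{"dx": -0.02,"dy": 0,"dz": -0.002,"twist": 0},{"dx": -0.023,"dy": 0,"dz": -0.002,"twist": 0}])

```text
time_s: 4.17
ee_pos: [580.6, 15.1, 126.1]
tcp_rot: [-0.001, 0.575, 0.818, 0.001]
ft_force: [-0.8, 4.3, 0.0]
grip_width: 0.189
grasp_force: 6.0
```

```bash
python3 -c "
from h import *
go(562,55.4,117,109.6); view('2')"
```

```text
t 4.17 pos [580.6  15.1 126.1] xang 109.8 z [-0.001  0.002 -1.   ] | d [ 0.0442 -0.0039  0.0093] tw 0.003 F [-0.78  4.32  0.04] T [0.643 0.262 0.013] g 0.189 6.0
```

View pics/c2.png

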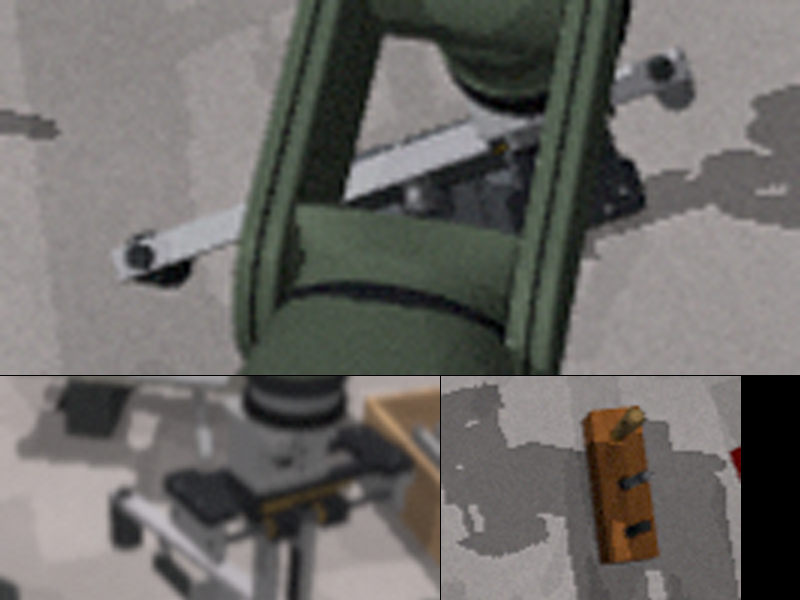

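The lever slid about 44 mm with the grip. The boss bolt is now at top (208,191) and side (310,138), and the handle bolt at top (312,154). I'll lower the grip until the bar is level, then let go.

Request:
drive_tool(rows=[{"dx": 0,"dy": 0,"dz": 0.002,"twist": 0},{"dx": 0,"dy": 0,"dz": 0.004,"twist": 0},{"dx": 0,"dy": 0,"dz": 0.006,"twist": 0},{"dx": 0,"dy": 0,"dz": 0.008,"twist": 0},{"dx": 0,"dy": 0,"dz": 0.009,"twist": 0}], squeeze=4)

```text
time_s: 4.68
ee_pos: [581.2, 13.3, 117.3]
tcp_rot: [0.001, 0.575, 0.818, -0.0]
ft_force: [0.2, -2.5, -0.3]
grip_width: 0.189
grasp_force: 4.0
```

```bash
cat >> h.py <<'E'
B0=(310.5,137.75)
def boss(n=1,ref="s2"):
    "side-view shift of the boss bolt/end against pics/ref, sub-pixel"
    r=cv2.imread(f"pics/{ref}.png",0)[128:158,302:326]; out=[]
    for _ in range(n):
        s=cv2.cvtColor(np.ascontiguousarray(camera("side")),cv2.COLOR_RGB2GRAY)[108:178,282:346]
        k=4; m=cv2.matchTemplate(cv2.resize(s,None,fx=k,fy=k,interpolation=2),cv2.resize(r,None,fx=k,fy=k,interpolation=2),cv2.TM_CCOEFF_NORMED)
        _,q,_,p=cv2.minMaxLoc(m); out.append((p[0]/k-20,p[1]/k-20,round(q,2)))
    return out
E
python3 -c "
from h import *
go(562,55.4,117,109.6); print(boss(2))
b=np.array([495,250,118.]);print(proj('side',b+[0,0,10])-proj('side',b),proj('side',b))"
```

```text
t 4.68 pos [581.2  13.3 117.3] xang 109.8 z [ 0.001 -0.002 -1.   ] | d [ 0.0461 -0.0039  0.0003] tw 0.003 F [ 0.22 -2.54 -0.32] T [-0.279  0.015 -0.011] g 0.189 4.0
[(-0.75, -3.0, 0.77), (-0.75, -3.0, 0.76)]
[ 0.00734609 -2.52515269] [310.71356226 135.89722835]
```

Request:
drive_tool(rows=[{"dx": 0,"dy": 0,"dz": 0,"twist": 0},{"dx": 0,"dy": 0,"dz": 0,"twist": 0}], hand=-0.1)

```text
time_s: 4.95
ee_pos: [580.8, 14.4, 117.5]
tcp_rot: [-0.0, 0.575, 0.818, 0.0]
ft_force: [0.3, 0.4, 0.9]
grip_width: 0.296
grasp_force: 0.0
```

```bash
python3 -c "
from h import *
print(boss(10)[::2]);go(562,55.4,117,109.6)"
```

```text
[(-0.75, -3.75, 0.73), (-1.0, -5.0, 0.65), (10.75, 11.5, 0.66), (10.75, 11.25, 0.66), (10.75, 11.5, 0.66)]
t 5.45 pos [580.8  14.2 117.5] xang 109.8 z [ 0.  0. -1.] | d [ 0.0451 -0.0038  0.0005] tw 0.003 F [-0.89 -0.21 -0.36] T [-0.052  0.036  0.064] g 0.447 0.0
```

The boss end rises on release, so the lever is handle-heavy and must slide toward the boss. I'll regrip and slide back about 14 mm.

Request:
drive_tool(rows=[{"dx": 0,"dy": 0,"dz": 0.004,"twist": 0},{"dx": 0,"dy": 0,"dz": 0.008,"twist": 0},{"dx": 0,"dy": 0,"dz": 0.008,"twist": 0}])

```text
time_s: 5.7
ee_pos: [579.9, 14.3, 108.2]
tcp_rot: [-0.001, 0.575, 0.818, -0.001]
ft_force: [-0.1, 0.2, 0.5]
grip_width: 0.451
grasp_force: 0.0
```

Request:
drive_tool(rows=[{"dx": 0,"dy": 0,"dz": 0,"twist": 0},{"dx": 0,"dy": 0,"dz": 0,"twist": 0},{"dx": 0,"dy": 0,"dz": 0,"twist": 0},{"dx": 0,"dy": 0,"dz": 0,"twist": 0}], hand=-1, squeeze=6)

```text
time_s: 6.03
ee_pos: [579.6, 13.7, 109.4]
tcp_rot: [-0.001, 0.575, 0.818, -0.001]
ft_force: [-3.5, -2.1, 3.4]
grip_width: 0.207
grasp_force: 5.9
```

```bash
python3 -c "
from h import *
snap('side','s3');go(562,55.4,117,109.6)"
```

```text
t 6.08 pos [578.8  13.4 109.3] xang 109.8 z [-0.005 -0.002 -1.   ] | d [ 0.0452 -0.0017 -0.0077] tw 0.003 F [-3.96 -2.19  3.65] T [-0.5    0.917 -0.065] g 0.192 6.02
```

Request:
drive_tool(rows=[{"dx": 0.002,"dy": 0,"dz": -0.002,"twist": 0},{"dx": 0.005,"dy": 0,"dz": -0.0045,"twist": 0},{"dx": 0.009,"dy": 0,"dz": -0.007,"twist": 0},{"dx": 0.012,"dy": 0,"dz": -0.0095,"twist": 0},{"dx": 0.015,"dy": 0,"dz": -0.0115,"twist": 0}])

```text
time_s: 6.5
ee_pos: [576.6, 27.6, 121.8]
tcp_rot: [0.001, 0.575, 0.818, 0.0]
ft_force: [0.3, -3.4, 0.6]
grip_width: 0.188
grasp_force: 6.0
```

Request:
drive_tool(rows=[{"dx": 0,"dy": 0,"dz": 0,"twist": 0},{"dx": 0,"dy": 0,"dz": 0,"twist": 0},{"dx": 0,"dy": 0,"dz": 0,"twist": 0}], squeeze=4)

```text
time_s: 6.75
ee_pos: [576.2, 28.4, 121.3]
tcp_rot: [0.0, 0.575, 0.818, 0.0]
ft_force: [0.3, -1.9, 0.0]
grip_width: 0.196
grasp_force: 4.0
```

```bash
python3 -c "
from h import *
view('4');go(562,55.4,117,109.6)"
```

```text
t 6.85 pos [576.1  28.4 121.1] xang 109.8 z [ 0.001  0.    -1.   ] | d [ 0.0302 -0.0041  0.0041] tw 0.003 F [ 0.48 -2.45  1.09] T [-0.477 -0.084 -0.051] g 0.19 4.0
```

Request:
drive_tool(rows=[{"dx": 0,"dy": 0,"dz": 0,"twist": 0},{"dx": 0,"dy": 0,"dz": 0,"twist": 0}], hand=-0.1)

```text
time_s: 7.02
ee_pos: [575.1, 29.1, 120.5]
tcp_rot: [-0.001, 0.575, 0.818, 0.0]
ft_force: [-0.3, 0.5, -0.1]
grip_width: 0.3
grasp_force: 0.0
```

```bash
sed -i 's/boss(n=1,ref="s2")/boss(n=1,ref="s4",u0=302,v0=124)/; s/\[128:158,302:326\]/[v0:v0+28,u0:u0+24]/; s/\[108:178,282:346\]/[v0-14:v0+42,u0-4:u0+28]/; s#p\[0\]/k-20,p\[1\]/k-20#p[0]/k-4,p[1]/k-14#' h.py
python3 -c "
from h import *
print(boss(12)[::2]);go(562,55.4,117,109.6);snap('side','s5')
A=[cv2.resize(cv2.imread('pics/s%d.png'%i)[110:210,285:385],(400,400)) for i in (4,5)];cv2.imwrite('pics/c5.png',np.hstack(A))"
```

```text
[(0.0, 1.5, 0.95), (0.0, 4.0, 0.77), (0.0, 3.25, 0.82), (0.0, 3.25, 0.81), (0.0, 3.75, 0.77), (0.0, 3.75, 0.77)]
t 7.62 pos [575.7  28.3 121. ] xang 109.8 z [-0.  0. -1.] | d [ 0.0301 -0.0038  0.004 ] tw 0.003 F [ 0.39 -0.51 -0.53] T [-0.087  0.007  0.003] g 0.446 0.0
```

View pics/c5.png

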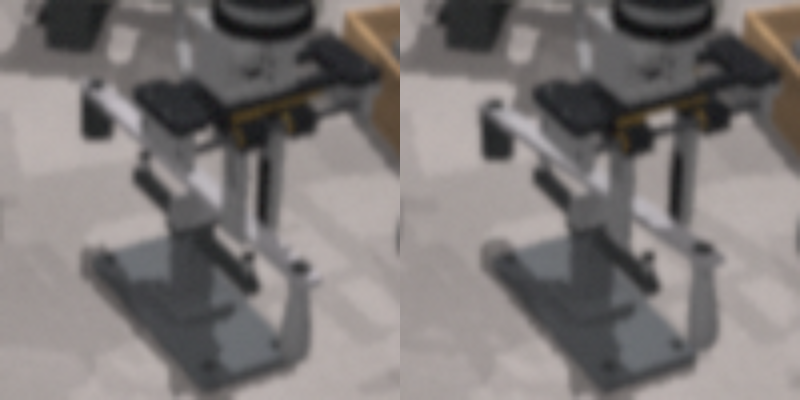

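On release the boss end dropped about 4.5 px, from side v≈131 to 136, so the lever now rests on the boss stop. The balance point lies between these two positions. I'll raise the fingers 6 mm, regrip, and slide 8 mm toward the handle.

Request:
drive_tool(rows=[{"dx": 0,"dy": 0,"dz": -0.003,"twist": 0},{"dx": 0,"dy": 0,"dz": -0.006,"twist": 0}])

```text
time_s: 7.83
ee_pos: [575.6, 28.3, 127.0]
tcp_rot: [-0.0, 0.575, 0.818, -0.0]
ft_force: [-0.5, 0.6, 0.3]
grip_width: 0.449
grasp_force: 0.0
```

Request:
drive_tool(rows=[{"dx": 0,"dy": 0,"dz": 0,"twist": 0},{"dx": 0,"dy": 0,"dz": 0,"twist": 0},{"dx": 0,"dy": 0,"dz": 0,"twist": 0},{"dx": 0,"dy": 0,"dz": 0,"twist": 0},{"dx": 0,"dy": 0,"dz": 0,"twist": 0}], hand=-1, squeeze=6)

```text
time_s: 8.25
ee_pos: [575.9, 28.3, 127.0]
tcp_rot: [0.0, 0.575, 0.818, 0.0]
ft_force: [1.3, 0.3, 0.4]
grip_width: 0.189
grasp_force: 6.0
```

Request:
drive_tool(rows=[{"dx": -0.001,"dy": 0,"dz": 0.001,"twist": 0},{"dx": -0.003,"dy": 0,"dz": 0.003,"twist": 0},{"dx": -0.005,"dy": 0,"dz": 0.005,"twist": 0},{"dx": -0.007,"dy": 0,"dz": 0.008,"twist": 0},{"dx": -0.008,"dy": 0,"dz": 0.0095,"twist": 0}])

```text
time_s: 8.67
ee_pos: [577.9, 20.8, 116.6]
tcp_rot: [-0.001, 0.575, 0.818, -0.0]
ft_force: [-1.6, 3.6, 1.1]
grip_width: 0.19
grasp_force: 6.0
```

Request:
drive_tool(rows=[{"dx": 0,"dy": 0,"dz": 0,"twist": 0},{"dx": 0,"dy": 0,"dz": 0,"twist": 0},{"dx": 0,"dy": 0,"dz": 0,"twist": 0}], squeeze=3)

```text
time_s: 8.92
ee_pos: [578.3, 20.6, 117.3]
tcp_rot: [-0.0, 0.575, 0.818, -0.0]
ft_force: [-0.6, 3.1, 0.4]
grip_width: 0.192
grasp_force: 3.0
```

```bash
python3 -c "
from h import *
snap('side','s6');go(562,55.4,117,109.6);print(boss())"
```

```text
t 8.97 pos [578.3  20.6 117.4] xang 109.8 z [-0. -0. -1.] | d [ 0.0383 -0.0036  0.0004] tw 0.003 F [-1.16  1.42  0.7 ] T [ 0.34   0.238 -0.038] g 0.19 3.0
[(0.5, 0.25, 0.96)]
```

Request:
drive_tool(rows=[{"dx": 0,"dy": 0,"dz": 0,"twist": 0},{"dx": 0,"dy": 0,"dz": 0,"twist": 0}], hand=-0.1)

```text
time_s: 9.18
ee_pos: [579.1, 19.9, 117.9]
tcp_rot: [0.001, 0.575, 0.818, -0.0]
ft_force: [0.2, 0.1, -0.6]
grip_width: 0.295
grasp_force: 0.0
```

```bash
python3 -c "
from h import *
print(boss(24)[::2]);go(562,55.4,117,109.6);snap('side','s7')"
```

```text
[(0.75, 0.75, 0.97), (1.0, 1.75, 0.95), (1.25, 3.25, 0.88), (1.25, 4.25, 0.79), (1.25, 3.75, 0.82), (1.25, 3.75, 0.83), (1.25, 3.75, 0.82), (1.25, 4.0, 0.8), (1.25, 4.0, 0.8), (1.25, 4.0, 0.8), (1.25, 4.25, 0.8), (1.25, 4.0, 0.8)]
t 10.38 pos [578.4  20.8 117.4] xang 109.8 z [-0.  0. -1.] | d [ 0.0381 -0.0038  0.0004] tw 0.003 F [ 0.03 -0.14 -0.81] T [-0.076  0.01   0.006] g 0.452 0.0
```

It still tips toward the boss, so I'll go 4 mm further toward the handle.

Request:
drive_tool(rows=[{"dx": 0,"dy": 0,"dz": -0.005,"twist": 0},{"dx": 0,"dy": 0,"dz": -0.01,"twist": 0}])

```text
time_s: 10.6
ee_pos: [578.1, 20.8, 127.5]
tcp_rot: [-0.0, 0.575, 0.818, -0.0]
ft_force: [0.2, 0.4, -0.1]
grip_width: 0.453
grasp_force: 0.0
```

Request:
drive_tool(rows=[{"dx": 0,"dy": 0,"dz": 0,"twist": 0},{"dx": 0,"dy": 0,"dz": 0,"twist": 0},{"dx": 0,"dy": 0,"dz": 0,"twist": 0},{"dx": 0,"dy": 0,"dz": 0,"twist": 0},{"dx": 0,"dy": 0,"dz": 0,"twist": 0}], hand=-1, squeeze=6)

```text
time_s: 11.02
ee_pos: [578.1, 20.7, 127.2]
tcp_rot: [-0.0, 0.575, 0.818, -0.0]
ft_force: [-1.0, 0.1, -0.3]
grip_width: 0.19
grasp_force: 6.0
```

Request:
drive_tool(rows=[{"dx": -0.001,"dy": 0,"dz": 0.001,"twist": 0},{"dx": -0.002,"dy": 0,"dz": 0.003,"twist": 0},{"dx": -0.003,"dy": 0,"dz": 0.006,"twist": 0},{"dx": -0.004,"dy": 0,"dz": 0.008,"twist": 0},{"dx": -0.004,"dy": 0,"dz": 0.0105,"twist": 0}])

```text
time_s: 11.43
ee_pos: [579.6, 17.2, 116.4]
tcp_rot: [-0.0, 0.575, 0.818, -0.0]
ft_force: [-1.3, 2.5, 0.1]
grip_width: 0.189
grasp_force: 6.0
```

Request:
drive_tool(rows=[{"dx": 0,"dy": 0,"dz": 0,"twist": 0},{"dx": 0,"dy": 0,"dz": 0,"twist": 0},{"dx": 0,"dy": 0,"dz": 0,"twist": 0}], squeeze=3)

```text
time_s: 11.68
ee_pos: [579.7, 17.0, 116.8]
tcp_rot: [-0.0, 0.575, 0.818, -0.0]
ft_force: [-1.2, 3.8, -0.1]
grip_width: 0.191
grasp_force: 3.0
```

Request:
drive_tool(rows=[{"dx": 0,"dy": 0,"dz": 0,"twist": 0},{"dx": 0,"dy": 0,"dz": 0,"twist": 0}], hand=-0.1)

```text
time_s: 11.85
ee_pos: [580.6, 16.1, 117.4]
tcp_rot: [0.001, 0.575, 0.818, -0.0]
ft_force: [0.5, -0.7, 0.4]
grip_width: 0.3
grasp_force: 0.0
```

```bash
python3 -c "
from h import *
print(boss(28)[::2]);go(562,55.4,117,109.6);snap('side','s8')"
```

```text
[(0.75, 0.75, 0.95), (1.0, 1.5, 0.94), (1.0, 2.25, 0.92), (1.25, 3.25, 0.88), (1.25, 4.0, 0.81), (1.25, 4.25, 0.79), (1.25, 4.0, 0.82), (1.25, 3.75, 0.84), (1.25, 3.5, 0.85), (1.25, 3.5, 0.86), (1.0, 3.25, 0.87), (1.25, 3.5, 0.87), (1.25, 3.5, 0.87), (1.25, 3.5, 0.87)]
t 13.25 pos [579.8  17.  117. ] xang 109.8 z [ 0. -0. -1.] | d [ 0.0422 -0.0038 -0.    ] tw 0.003 F [-0.15 -0.24  0.05] T [-0.061  0.008  0.014] g 0.448 0.0
```

It settles slower and a little higher (3.5 px below level instead of 4 or more), so it is close. I'll go 2 mm more.

Request:
drive_tool(rows=[{"dx": 0,"dy": 0,"dz": -0.005,"twist": 0},{"dx": 0,"dy": 0,"dz": -0.009,"twist": 0}])

```text
time_s: 13.47
ee_pos: [579.7, 17.0, 126.1]
tcp_rot: [-0.0, 0.575, 0.818, -0.0]
ft_force: [0.7, -0.1, -0.3]
grip_width: 0.448
grasp_force: 0.0
```

Request:
drive_tool(rows=[{"dx": 0,"dy": 0,"dz": 0,"twist": 0},{"dx": 0,"dy": 0,"dz": 0,"twist": 0},{"dx": 0,"dy": 0,"dz": 0,"twist": 0},{"dx": 0,"dy": 0,"dz": 0,"twist": 0},{"dx": 0,"dy": 0,"dz": 0,"twist": 0}], hand=-1, squeeze=6)

```text
time_s: 13.88
ee_pos: [579.6, 17.0, 125.8]
tcp_rot: [-0.0, 0.575, 0.818, -0.0]
ft_force: [-0.1, -0.5, -0.5]
grip_width: 0.189
grasp_force: 6.0
```

Request:
drive_tool(rows=[{"dx": -0.0005,"dy": 0,"dz": 0.001,"twist": 0},{"dx": -0.001,"dy": 0,"dz": 0.003,"twist": 0},{"dx": -0.0015,"dy": 0,"dz": 0.005,"twist": 0},{"dx": -0.002,"dy": 0,"dz": 0.007,"twist": 0},{"dx": -0.002,"dy": 0,"dz": 0.009,"twist": 0}])

```text
time_s: 14.3
ee_pos: [580.1, 15.6, 116.4]
tcp_rot: [-0.001, 0.575, 0.818, 0.0]
ft_force: [-0.6, 1.8, 0.4]
grip_width: 0.189
grasp_force: 6.0
```

Request:
drive_tool(rows=[{"dx": 0,"dy": 0,"dz": 0,"twist": 0},{"dx": 0,"dy": 0,"dz": 0,"twist": 0},{"dx": 0,"dy": 0,"dz": 0,"twist": 0}], squeeze=3)

```text
time_s: 14.55
ee_pos: [580.3, 15.3, 116.7]
tcp_rot: [-0.0, 0.575, 0.818, -0.0]
ft_force: [-0.5, 2.9, -0.3]
grip_width: 0.192
grasp_force: 3.0
```

Request:
drive_tool(rows=[{"dx": 0,"dy": 0,"dz": 0,"twist": 0},{"dx": 0,"dy": 0,"dz": 0,"twist": 0}], hand=-0.1)

```text
time_s: 14.72
ee_pos: [581.2, 14.3, 117.4]
tcp_rot: [0.001, 0.575, 0.818, -0.0]
ft_force: [-0.0, -0.9, 1.1]
grip_width: 0.298
grasp_force: 0.0
```

```bash
python3 -c "
from h import *
print(boss(30)[::2]);go(562,55.4,117,109.6);view('9')
A=[cv2.resize(cv2.imread('pics/s%d.png'%i)[110:210,285:385],(400,400)) for i in (4,9)];cv2.imwrite('pics/c9b.png',np.hstack(A))"
```

```text
[(0.75, 0.5, 0.94), (1.0, 1.25, 0.94), (1.0, 2.0, 0.92), (1.25, 3.0, 0.89), (1.25, 3.75, 0.84), (1.25, 4.5, 0.78), (1.25, 4.25, 0.8), (1.25, 4.0, 0.82), (1.25, 3.75, 0.85), (1.25, 3.5, 0.87), (1.25, 3.25, 0.87), (1.25, 3.25, 0.88), (1.25, 3.0, 0.88), (1.25, 3.0, 0.88), (1.25, 3.0, 0.88)]
t 16.22 pos [580.5  15.1 116.9] xang 109.8 z [-0. -0. -1.] | d [ 0.0442 -0.0038 -0.0001] tw 0.003 F [-0.7   0.09 -0.84] T [-0.012  0.011  0.015] g 0.449 0.0
```

View pics/c9b.png

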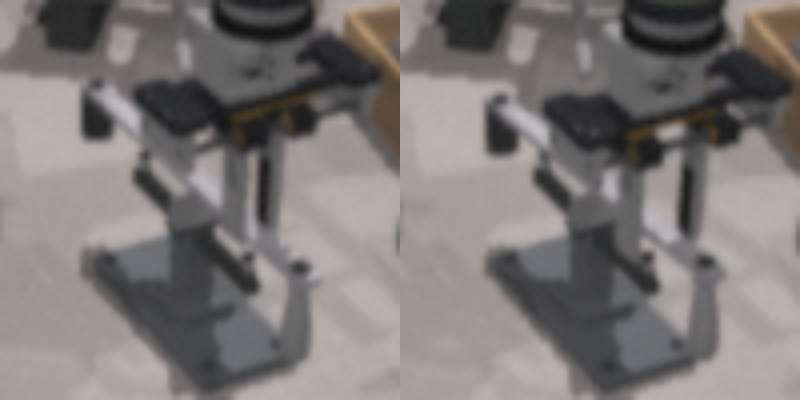

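```bash
cat >> h.py <<'E'
from scipy.optimize import least_squares
def bolt(im,p,w=3):
    g=cv2.cvtColor(im,6).astype(float);x,y=int(round(p[0])),int(round(p[1]))
    k=g[y-w:y+w+1,x-w:x+w+1]; m=np.clip(np.percentile(k,55)-k,0,None); yy,xx=np.mgrid[y-w:y+w+1,x-w:x+w+1]
    return (m*xx).sum()/m.sum(),(m*yy).sum()/m.sum()
def fit(obs,zmid=137.):
    "obs list (cam,end(-1/+1),uv): mid x,y, azimuth(deg), tilt(deg,+ = boss down)"
    def pt(p,s):
        a,t=np.radians(p[2]),np.radians(p[3]); return np.array([p[0]+160*s*np.cos(a)*np.cos(t),p[1]+160*s*np.sin(a)*np.cos(t),zmid+160*s*np.sin(t)])
    f=lambda p:np.r_[np.concatenate([proj(c,pt(p,s))-np.array(uv) for c,s,uv in obs]),(p[2]+70.2)/3]
    r=least_squares(f,[548,95,-70.2,0]); return r.x.round(2),r.fun.round(2)
E
python3 - <<'E'
from h import *
T={2:((207.8,191.4),(312,153.6))}
for n in (2,4,5,6,7,8,9):
    s=cv2.imread(f"pics/s{n}.png")
    bs=(309,135) ; hs=(361,176)
    g=cv2.cvtColor(s,6)
    # darkest-blob search for handle bolt & boss bolt top
    if n==2: continue
    print(n,fit([("side",-1,{4:(308.75,131.75),5:(308.25,136)}.get(n,(309.25,135.75))),("side",1,{4:(360.25,177),5:(361,172.5)}.get(n,(361.5,175.75)))]) if n in(4,5,9) else "")
t=cv2.imread("pics/t9.png");s=cv2.imread("pics/s9.png")
def cr(im,x,y):return cv2.resize(im[y-12:y+13,x-12:x+13],(300,300),interpolation=0)
cv2.imwrite("pics/c10.png",np.vstack([np.hstack([cr(s,309,136),cr(s,361,176)]),np.hstack([cr(t,208,191),cr(t,312,154)])]))
E
```

```text
4 (array([543.42, 102.7 , -69.96,   1.36]), array([ 0.02,  0.  , -0.02,  0.  ,  0.08]))
5 (array([543.09, 101.98, -69.21,   6.84]), array([ 0.08,  0.  , -0.07,  0.01,  0.33]))
6 
7 
8 
9 (array([544.07,  93.57, -69.78,   5.03]), array([ 0.03,  0.  , -0.03,  0.  ,  0.14]))
```

View pics/c10.png

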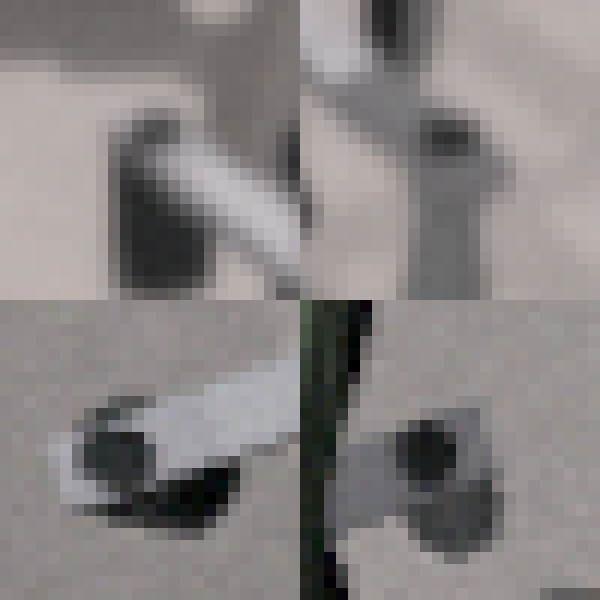

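The lever now hangs free, tilted 5.0° boss down, against 6.8° measured on the stop. At 2.5°/mm it is 2 mm off. I'll slide 2 mm more toward the handle.

Request:
drive_tool(rows=[{"dx": 0,"dy": 0,"dz": -0.005,"twist": 0},{"dx": 0,"dy": 0,"dz": -0.009,"twist": 0}])

```text
time_s: 16.48
ee_pos: [580.4, 15.1, 126.2]
tcp_rot: [-0.0, 0.575, 0.818, -0.0]
ft_force: [0.3, -0.1, -0.3]
grip_width: 0.447
grasp_force: 0.0
```

Request:
drive_tool(rows=[{"dx": 0,"dy": 0,"dz": 0,"twist": 0},{"dx": 0,"dy": 0,"dz": 0,"twist": 0},{"dx": 0,"dy": 0,"dz": 0,"twist": 0},{"dx": 0,"dy": 0,"dz": 0,"twist": 0},{"dx": 0,"dy": 0,"dz": 0,"twist": 0}], hand=-1, squeeze=6)

```text
time_s: 16.9
ee_pos: [580.3, 15.1, 125.8]
tcp_rot: [-0.0, 0.575, 0.818, -0.0]
ft_force: [-0.1, 0.9, 0.1]
grip_width: 0.191
grasp_force: 6.0
```

Request:
drive_tool(rows=[{"dx": -0.0005,"dy": 0,"dz": 0.001,"twist": 0},{"dx": -0.001,"dy": 0,"dz": 0.003,"twist": 0},{"dx": -0.0015,"dy": 0,"dz": 0.005,"twist": 0},{"dx": -0.002,"dy": 0,"dz": 0.007,"twist": 0},{"dx": -0.002,"dy": 0,"dz": 0.009,"twist": 0}])

```text
time_s: 17.32
ee_pos: [580.7, 13.7, 116.4]
tcp_rot: [-0.001, 0.575, 0.818, 0.0]
ft_force: [-1.2, 2.4, 0.1]
grip_width: 0.19
grasp_force: 6.0
```

Request:
drive_tool(rows=[{"dx": 0,"dy": 0,"dz": 0,"twist": 0},{"dx": 0,"dy": 0,"dz": 0,"twist": 0},{"dx": 0,"dy": 0,"dz": 0,"twist": 0}], squeeze=3)

```text
time_s: 17.57
ee_pos: [581.0, 13.3, 116.8]
tcp_rot: [-0.0, 0.575, 0.818, -0.0]
ft_force: [-1.2, 2.7, -0.3]
grip_width: 0.193
grasp_force: 3.0
```

Request:
drive_tool(rows=[{"dx": 0,"dy": 0,"dz": 0,"twist": 0},{"dx": 0,"dy": 0,"dz": 0,"twist": 0}], hand=-0.1)

```text
time_s: 17.73
ee_pos: [581.8, 12.4, 117.4]
tcp_rot: [0.001, 0.575, 0.818, -0.0]
ft_force: [0.2, 0.0, 0.4]
grip_width: 0.296
grasp_force: 0.0
```

Run:
```python
from h import *
print(boss(26)[::2]);go(562,55.4,117,109.6);view('11')
s=cv2.imread("pics/s11.png");t=cv2.imread("pics/t11.png")
# relative bolt measure by template against s9/t9 with known bolt pixels there
def track(im,ref,p,w=6,r=6,k=8):
    x,y=int(round(p[0])),int(round(p[1])); up=lambda a:cv2.resize(a,None,fx=k,fy=k,interpolation=2)
    m=cv2.matchTemplate(up(im[y-w-r:y+w+r+1,x-w-r:x+w+r+1]),up(ref[y-w:y+w+1,x-w:x+w+1]),5)
    _,q,_,l=cv2.minMaxLoc(m); return (p[0]+l[0]/k-r,p[1]+l[1]/k-r),round(q,2)
s9=cv2.imread("pics/s9.png");t9=cv2.imread("pics/t9.png")
a=track(s,s9,(309.25,135.75));b=track(s,s9,(361.5,175.75),w=4);c=track(t,t9,(205.1,191.4));d=track(t,t9,(310.3,154.4),w=4)
print(a,b,c,d);print("side",fit([("side",-1,a[0]),("side",1,b[0])]));print("top+side",fit([("side",-1,a[0]),("side",1,b[0]),("top",-1,c[0]),("top",1,d[0])]))
```

```text
[(0.75, 0.25, 0.93), (1.0, 0.75, 0.93), (1.0, 1.5, 0.93), (1.0, 2.25, 0.9), (1.25, 3.25, 0.87), (1.25, 4.0, 0.82), (1.5, 4.5, 0.79), (1.5, 4.5, 0.78), (1.5, 4.25, 0.8), (1.25, 4.0, 0.82), (1.25, 3.5, 0.85), (1.25, 3.25, 0.87), (1.25, 2.75, 0.89)]
t 19.03 pos [581.2  13.2 117. ] xang 109.8 z [ 0. -0. -1.] | d [ 0.0462 -0.0038 -0.    ] tw 0.003 F [1.06 0.25 0.92] T [-0.056  0.052  0.009] g 0.448 0.0
((309.25, 135.125), 0.99) ((361.625, 176.75), 1.0) ((204.85, 191.275), 0.98) ((310.425, 154.4), 0.99)
side (array([544.18,  92.69, -69.73,   4.  ]), array([ 0.04,  0.  , -0.03,  0.  ,  0.16]))
top+side (array([546.13, 102.12, -69.85,   3.44]), array([ 0.27, -1.82, -0.27, -1.4 ,  0.6 ,  0.37,  0.93, -0.14,  0.12]))
```

It is still swinging, so I'll watch it settle.

```bash
cat >> h.py <<'E'
def track(im,ref,p,w=6,r=6,k=8):
    x,y=int(round(p[0])),int(round(p[1])); up=lambda a:cv2.resize(a,None,fx=k,fy=k,interpolation=2)
    m=cv2.matchTemplate(up(im[y-w-r:y+w+r+1,x-w-r:x+w+r+1]),up(ref[y-w:y+w+1,x-w:x+w+1]),5)
    _,q,_,l=cv2.minMaxLoc(m); return (p[0]+l[0]/k-r,p[1]+l[1]/k-r),round(q,2)
def tilt(f):
    s=snap("side","s"+f); s9=cv2.imread("pics/s9.png")
    a=track(s,s9,(309.25,135.75));b=track(s,s9,(361.5,175.75),w=4); print(round(arm.get_obs()["time_s"],2),a[1],b[1],fit([("side",-1,a[0]),("side",1,b[0])])[0])
E
python3 - <<'E'
from h import *
for i in range(3):
    print(boss(9)[::3]);tilt('12')
E
```

```text
[(1.0, 2.5, 0.9), (1.0, 2.25, 0.9), (1.0, 2.25, 0.9)]
19.63 0.99 1.0 [544.    92.73 -69.8    4.02]
[(1.0, 2.25, 0.9), (1.0, 2.25, 0.9), (1.0, 2.25, 0.9)]
20.13 0.99 1.0 [544.    92.73 -69.8    4.02]
[(1.0, 2.25, 0.9), (1.0, 2.25, 0.9), (1.0, 2.25, 0.9)]
20.63 0.99 1.0 [544.    92.73 -69.8    4.02]
```

It settled at 4.0° boss down. The commanded 2 mm moved the lever less than that, since pad compliance takes up the first millimetre or so. One more nudge of 3 mm commanded will give margin.

Request:
drive_tool(rows=[{"dx": 0,"dy": 0,"dz": -0.004,"twist": 0},{"dx": 0,"dy": 0,"dz": -0.008,"twist": 0}])

```text
time_s: 20.8
ee_pos: [580.9, 13.3, 125.0]
tcp_rot: [-0.0, 0.575, 0.818, -0.0]
ft_force: [-0.5, -0.7, -0.4]
grip_width: 0.451
grasp_force: 0.0
```

Request:
drive_tool(rows=[{"dx": 0,"dy": 0,"dz": 0,"twist": 0},{"dx": 0,"dy": 0,"dz": 0,"twist": 0},{"dx": 0,"dy": 0,"dz": 0,"twist": 0},{"dx": 0,"dy": 0,"dz": 0,"twist": 0},{"dx": 0,"dy": 0,"dz": 0,"twist": 0}], hand=-1, squeeze=6)

```text
time_s: 21.22
ee_pos: [581.0, 13.2, 124.8]
tcp_rot: [-0.0, 0.575, 0.818, -0.0]
ft_force: [0.2, -0.9, 0.3]
grip_width: 0.191
grasp_force: 6.0
```

Request:
drive_tool(rows=[{"dx": -0.0005,"dy": 0,"dz": 0.001,"twist": 0},{"dx": -0.001,"dy": 0,"dz": 0.003,"twist": 0},{"dx": -0.002,"dy": 0,"dz": 0.005,"twist": 0},{"dx": -0.0025,"dy": 0,"dz": 0.007,"twist": 0},{"dx": -0.003,"dy": 0,"dz": 0.008,"twist": 0}])

```text
time_s: 21.63
ee_pos: [581.6, 10.9, 116.2]
tcp_rot: [-0.001, 0.575, 0.818, 0.0]
ft_force: [-0.2, 2.9, 0.6]
grip_width: 0.189
grasp_force: 6.0
```

Request:
drive_tool(rows=[{"dx": 0,"dy": 0,"dz": 0,"twist": 0},{"dx": 0,"dy": 0,"dz": 0,"twist": 0},{"dx": 0,"dy": 0,"dz": 0,"twist": 0}], squeeze=3)

```text
time_s: 21.88
ee_pos: [582.0, 10.4, 116.8]
tcp_rot: [-0.0, 0.575, 0.818, -0.0]
ft_force: [-1.6, 2.9, -0.7]
grip_width: 0.19
grasp_force: 3.0
```

Request:
drive_tool(rows=[{"dx": 0,"dy": 0,"dz": 0,"twist": 0},{"dx": 0,"dy": 0,"dz": 0,"twist": 0}], hand=-0.1)

```text
time_s: 22.05
ee_pos: [582.9, 9.5, 117.4]
tcp_rot: [0.001, 0.575, 0.818, -0.0]
ft_force: [1.0, 0.2, 0.6]
grip_width: 0.297
grasp_force: 0.0
```

Run:
```python
from h import *
print(boss(24)[::2]);tilt('13');print(boss(6)[::2]);tilt('14');go(562,55,117,109.6)
```

```text
Traceback (most recent call last):
  File "h.py", line 40, in boss
    s=cv2.cvtColor(np.ascontiguousarray(camera("side")),cv2.COLOR_RGB2GRAY)[v0-14:v0+42,u0-4:u0+28]
                                        ~~~~~~^^^^^^^^
ValueError: 200 camera calls are used up
```

The camera calls are used up, so the rest goes by touch. I'll find the knife by feeling its protruding ends: fingers straddling the bar without touching it, bumping the knife from each side. The midpoint gives the knife line in the arm's own frame.

Request:
drive_tool(rows=[{"dx": 0,"dy": 0,"dz": 0,"twist": 0},{"dx": 0.015,"dy": 0,"dz": 0,"twist": 0},{"dx": 0.03,"dy": 0,"dz": 0,"twist": 0},{"dx": 0.045,"dy": 0,"dz": 0,"twist": 0},{"dx": 0.06,"dy": 0,"dz": 0,"twist": 0}], hand=-0.43)

```text
time_s: 22.67
ee_pos: [560.9, 68.9, 116.8]
tcp_rot: [-0.0, 0.575, 0.818, -0.0]
ft_force: [-0.9, -0.2, 0.3]
grip_width: 0.283
grasp_force: 0.0
```

Request:
drive_tool(rows=[{"dx": 0,"dy": 0,"dz": 0,"twist": 0},{"dx": 0,"dy": 0,"dz": 0,"twist": 0}])

```text
time_s: 22.83
ee_pos: [561.3, 68.4, 117.0]
tcp_rot: [0.0, 0.574, 0.819, -0.0]
ft_force: [-0.2, 0.7, -0.0]
grip_width: 0.282
grasp_force: 0.0
```

```bash
python3 -c "
from h import *
go(546,95,117,109.8);o=arm.get_obs();print(o['qpos'].round(2))"
```

```text
t 22.83 pos [561.3  68.4 117. ] xang 109.9 z [ 0. -0. -1.] | d [ 0.0303 -0.0053 -0.    ] tw 0.002 F [-0.21  0.71 -0.03] T [-0.005  0.007  0.035] g 0.282 0.0
[-0.03  0.27  1.65 -0.    1.22 -0.38]
```

Request:
drive_tool(rows=[{"dx": 0.004,"dy": 0,"dz": 0,"twist": 0},{"dx": 0.008,"dy": 0,"dz": 0,"twist": 0},{"dx": 0.01,"dy": 0,"dz": 0,"twist": 0},{"dx": 0.01,"dy": 0,"dz": 0,"twist": 0}])

```text
time_s: 23.17
ee_pos: [558.4, 76.4, 116.9]
tcp_rot: [-0.0, 0.575, 0.818, -0.0]
ft_force: [-0.0, -0.1, 0.1]
grip_width: 0.281
grasp_force: 0.0
```

```bash
python3 -c "
from h import *
go(546,95,117,109.8)"
```

```text
t 23.17 pos [558.4  76.4 116.9] xang 109.8 z [-0.  0. -1.] | d [ 0.0217 -0.0054 -0.0001] tw -0.001 F [-0.02 -0.08  0.14] T [-0.059  0.023  0.049] g 0.281 0.0
```

Request:
drive_tool(rows=[{"dx": 0.002,"dy": 0,"dz": 0,"twist": 0},{"dx": 0.003,"dy": 0,"dz": 0,"twist": 0},{"dx": 0.004,"dy": 0,"dz": 0,"twist": 0},{"dx": 0.004,"dy": 0,"dz": 0,"twist": 0}])

```text
time_s: 23.5
ee_pos: [557.1, 80.1, 116.9]
tcp_rot: [-0.0, 0.575, 0.818, 0.0]
ft_force: [0.3, -0.9, 0.9]
grip_width: 0.282
grasp_force: 0.0
```

```bash
python3 -c "
from h import *
go(546,95,117,109.8)"
```

```text
t 23.5 pos [557.1  80.1 116.9] xang 109.8 z [-0.  0. -1.] | d [ 0.0178 -0.0054 -0.0001] tw -0.001 F [ 0.28 -0.93  0.92] T [-0.091  0.073  0.018] g 0.282 0.0
```

Request:
drive_tool(rows=[{"dx": 0.002,"dy": 0,"dz": 0,"twist": 0},{"dx": 0.003,"dy": 0,"dz": 0,"twist": 0},{"dx": 0.003,"dy": 0,"dz": 0,"twist": 0}])

```text
time_s: 23.75
ee_pos: [556.0, 83.1, 116.9]
tcp_rot: [-0.0, 0.575, 0.818, -0.0]
ft_force: [0.2, -0.2, 0.3]
grip_width: 0.284
grasp_force: 0.0
```

```bash
python3 -c "
from h import *
go(546,95,117,109.8)"
```

```text
t 23.75 pos [556.   83.1 116.9] xang 109.8 z [-0.  0. -1.] | d [ 0.0146 -0.0054 -0.0001] tw -0.0 F [ 0.16 -0.18  0.34] T [-0.08   0.063 -0.011] g 0.284 0.0
```

Request:
drive_tool(rows=[{"dx": 0.002,"dy": 0,"dz": 0,"twist": 0},{"dx": 0.003,"dy": 0,"dz": 0,"twist": 0},{"dx": 0.003,"dy": 0,"dz": 0,"twist": 0}])

```text
time_s: 24.0
ee_pos: [555.0, 85.9, 116.9]
tcp_rot: [-0.0, 0.575, 0.818, -0.0]
ft_force: [0.6, 0.4, 0.0]
grip_width: 0.286
grasp_force: 0.0
```

```bash
python3 -c "
from h import *
go(546,95,117,109.8)"
```

```text
t 24.0 pos [555.   85.9 116.9] xang 109.8 z [-0.  0. -1.] | d [ 0.0116 -0.0054 -0.0001] tw -0.0 F [0.63 0.44 0.02] T [-0.017  0.064 -0.013] g 0.286 0.0
```

Request:
drive_tool(rows=[{"dx": 0.001,"dy": 0,"dz": 0,"twist": 0},{"dx": 0.002,"dy": 0,"dz": 0,"twist": 0},{"dx": 0.002,"dy": 0,"dz": 0,"twist": 0}])

```text
time_s: 24.25
ee_pos: [554.7, 87.7, 117.0]
tcp_rot: [0.0, 0.575, 0.818, 0.0]
ft_force: [0.1, 0.5, -0.7]
grip_width: 0.281
grasp_force: 0.4
```

```bash
python3 -c "
from h import *
go(546,95,117,109.8)"
```

```text
t 24.25 pos [554.7  87.7 117. ] xang 109.8 z [ 0.001 -0.    -1.   ] | d [ 0.0098 -0.0057  0.    ] tw -0.001 F [ 0.07  0.47 -0.75] T [-0.028 -0.103 -0.076] g 0.281 0.41
```

Request:
drive_tool(rows=[{"dx": 0.001,"dy": 0,"dz": 0,"twist": 0},{"dx": 0.002,"dy": 0,"dz": 0,"twist": 0},{"dx": 0.002,"dy": 0,"dz": 0,"twist": 0}])

```text
time_s: 24.5
ee_pos: [554.6, 87.9, 117.1]
tcp_rot: [0.002, 0.575, 0.818, -0.001]
ft_force: [1.8, -4.8, -2.0]
grip_width: 0.283
grasp_force: 2.8
```

```bash
python3 -c "
from h import *
go(546,95,117,109.8)"
```

```text
t 24.5 pos [554.6  87.9 117.1] xang 109.8 z [ 0.002 -0.003 -1.   ] | d [ 0.0096 -0.0057  0.    ] tw -0.0 F [ 1.81 -4.78 -1.99] T [-0.974 -0.426  0.065] g 0.283 2.83
```

Contact is clear: at about 5 N the TCP stalls at (554.6, 87.8). I'll back off, lift over the bar, and probe from the other side.

Request:
drive_tool(rows=[{"dx": -0.006,"dy": 0,"dz": 0,"twist": 0},{"dx": -0.006,"dy": 0,"dz": -0.02,"twist": 0},{"dx": -0.006,"dy": 0,"dz": -0.036,"twist": 0},{"dx": 0.02,"dy": 0,"dz": -0.036,"twist": 0},{"dx": 0.038,"dy": 0,"dz": -0.036,"twist": 0}])

```text
time_s: 24.92
ee_pos: [541.6, 126.0, 154.5]
tcp_rot: [0.0, 0.576, 0.817, 0.001]
ft_force: [-0.0, -0.1, -0.5]
grip_width: 0.285
grasp_force: 0.0
```

Request:
drive_tool(rows=[{"dx": 0,"dy": 0,"dz": 0,"twist": 0},{"dx": 0,"dy": 0,"dz": 0.01,"twist": 0},{"dx": 0,"dy": 0,"dz": 0.024,"twist": 0},{"dx": 0,"dy": 0,"dz": 0.036,"twist": 0},{"dx": 0,"dy": 0,"dz": 0.036,"twist": 0}])

```text
time_s: 25.33
ee_pos: [538.2, 124.3, 113.0]
tcp_rot: [-0.003, 0.576, 0.818, -0.002]
ft_force: [-1.0, 0.2, -0.7]
grip_width: 0.282
grasp_force: 0.0
```

```bash
python3 -c "
from h import *
go(550.6,98.8,117,109.8)"
```

```text
t 25.33 pos [538.2 124.3 113. ] xang 109.7 z [-0.007 -0.001 -1.   ] | d [-0.0281  0.0031 -0.0041] tw -0.001 F [-0.98  0.24 -0.66] T [-0.075  0.029  0.026] g 0.282 0.0
```

Request:
drive_tool(rows=[{"dx": 0,"dy": 0,"dz": 0,"twist": 0},{"dx": -0.004,"dy": 0,"dz": 0,"twist": 0},{"dx": -0.008,"dy": 0,"dz": 0,"twist": 0},{"dx": -0.01,"dy": 0,"dz": 0,"twist": 0},{"dx": -0.01,"dy": 0,"dz": 0,"twist": 0}])

```text
time_s: 25.75
ee_pos: [545.1, 115.1, 117.7]
tcp_rot: [0.001, 0.576, 0.818, 0.0]
ft_force: [-0.5, 0.5, 0.6]
grip_width: 0.287
grasp_force: 0.0
```

```bash
python3 -c "
from h import *
go(550.6,98.8,117,109.8)"
```

```text
t 25.75 pos [545.1 115.1 117.7] xang 109.7 z [ 0.001 -0.    -1.   ] | d [-0.0172 -0.0004  0.0007] tw -0.001 F [-0.47  0.51  0.56] T [-0.042 -0.031  0.019] g 0.287 0.0
```

Request:
drive_tool(rows=[{"dx": -0.001,"dy": 0,"dz": 0,"twist": 0},{"dx": -0.002,"dy": 0,"dz": 0,"twist": 0},{"dx": -0.003,"dy": 0,"dz": 0,"twist": 0},{"dx": -0.003,"dy": 0,"dz": 0,"twist": 0}])

```text
time_s: 26.08
ee_pos: [545.4, 112.9, 117.0]
tcp_rot: [0.0, 0.575, 0.818, 0.0]
ft_force: [0.3, -0.3, 0.1]
grip_width: 0.284
grasp_force: 0.0
```

```bash
python3 -c "
from h import *
go(550.6,98.8,117,109.8)"
```

```text
t 26.08 pos [545.4 112.9 117. ] xang 109.8 z [ 0. -0. -1.] | d [-0.015   0.0001  0.    ] tw -0.001 F [ 0.34 -0.27  0.07] T [-0.074  0.027  0.022] g 0.284 0.0
```

Request:
drive_tool(rows=[{"dx": -0.001,"dy": 0,"dz": 0,"twist": 0},{"dx": -0.002,"dy": 0,"dz": 0,"twist": 0},{"dx": -0.002,"dy": 0,"dz": 0,"twist": 0}])

```text
time_s: 26.33
ee_pos: [546.0, 111.0, 116.9]
tcp_rot: [0.0, 0.575, 0.818, -0.0]
ft_force: [0.0, 0.6, -0.6]
grip_width: 0.285
grasp_force: 0.0
```

```bash
python3 -c "
from h import *
go(550.6,98.8,117,109.8)"
```

```text
t 26.33 pos [546.  111.  116.9] xang 109.8 z [-0. -0. -1.] | d [-0.013   0.0002 -0.0001] tw -0.001 F [ 0.05  0.55 -0.61] T [-0.08  -0.019  0.027] g 0.285 0.0
```

Request:
drive_tool(rows=[{"dx": -0.001,"dy": 0,"dz": 0,"twist": 0},{"dx": -0.002,"dy": 0,"dz": 0,"twist": 0},{"dx": -0.002,"dy": 0,"dz": 0,"twist": 0}])

```text
time_s: 26.58
ee_pos: [546.8, 109.0, 117.0]
tcp_rot: [0.0, 0.575, 0.818, -0.0]
ft_force: [-1.0, -0.2, -0.1]
grip_width: 0.286
grasp_force: 0.0
```

```bash
python3 -c "
from h import *
go(550.6,98.8,117,109.8)"
```

```text
t 26.58 pos [546.8 109.  117. ] xang 109.8 z [ 0. -0. -1.] | d [-0.0109  0.0001 -0.    ] tw -0.001 F [-1.02 -0.18 -0.12] T [-0.062  0.023  0.039] g 0.286 0.0
```

Request:
drive_tool(rows=[{"dx": -0.001,"dy": 0,"dz": 0,"twist": 0},{"dx": -0.002,"dy": 0,"dz": 0,"twist": 0},{"dx": -0.002,"dy": 0,"dz": 0,"twist": 0}])

```text
time_s: 26.83
ee_pos: [547.0, 108.2, 116.9]
tcp_rot: [-0.001, 0.575, 0.818, 0.001]
ft_force: [-1.1, 3.2, 0.7]
grip_width: 0.286
grasp_force: 1.8
```

```bash
python3 -c "
from h import *
go(550.6,98.8,117,109.8)"
```

```text
t 26.83 pos [547.  108.2 116.9] xang 109.7 z [-0.001  0.002 -1.   ] | d [-0.0101  0.0002 -0.0001] tw -0.001 F [-1.15  3.17  0.66] T [ 0.563  0.281 -0.083] g 0.286 1.83
```

Second contact is at (547.0, 108.3). The two contacts are 21.8 mm apart, which fits a 16 mm finger plus about 5.8 mm of knife. The midpoint and marking spot is (550.8, 98.05). Next I'll go for the scriber.

Request:
drive_tool(rows=[{"dx": 0.005,"dy": 0,"dz": 0,"twist": 0},{"dx": 0.005,"dy": 0,"dz": -0.02,"twist": 0},{"dx": 0.005,"dy": 0,"dz": -0.05,"twist": 0},{"dx": 0.005,"dy": 0,"dz": -0.088,"twist": 0},{"dx": 0.005,"dy": 0,"dz": -0.115,"twist": 0}])

```text
time_s: 27.25
ee_pos: [546.3, 111.8, 234.6]
tcp_rot: [0.001, 0.575, 0.818, 0.0]
ft_force: [0.5, -1.3, -0.2]
grip_width: 0.285
grasp_force: 0.0
```

```bash
python3 -c "
from h import *
go(530.5,-321.9,230,9)"
```

```text
t 27.25 pos [546.3 111.8 234.6] xang 109.8 z [ 0.003 -0.001 -1.   ] | d [-0.4028 -0.1617  0.0051] tw 1.759 F [ 0.52 -1.27 -0.23] T [-0.086  0.094 -0.045] g 0.285 0.0
```

Request:
drive_tool(rows=[{"dx": -0.03,"dy": -0.012,"dz": 0,"twist": 0.12},{"dx": -0.06,"dy": -0.024,"dz": 0,"twist": 0.24},{"dx": -0.09,"dy": -0.036,"dz": 0,"twist": 0.36},{"dx": -0.12,"dy": -0.048,"dz": 0,"twist": 0.48},{"dx": -0.15,"dy": -0.06,"dz": 0,"twist": 0.6}], hand=-0.2)

```text
time_s: 27.67
ee_pos: [539.7, -51.0, 232.2]
tcp_rot: [0.001, 0.793, 0.609, -0.0]
ft_force: [0.5, -0.2, 0.6]
grip_width: 0.397
grasp_force: 0.0
```

```bash
python3 -c "
from h import *
go(530.5,-321.9,230,9)"
```

```text
t 27.67 pos [539.7 -51.  232.2] xang 75.1 z [ 0.001 -0.001 -1.   ] | d [-0.2641  0.0609  0.0026] tw 1.153 F [ 0.51 -0.2   0.61] T [-0.038  0.096  0.014] g 0.397 0.0
```

Request:
drive_tool(rows=[{"dx": -0.03,"dy": 0.007,"dz": 0,"twist": 0.12},{"dx": -0.06,"dy": 0.014,"dz": 0,"twist": 0.24},{"dx": -0.09,"dy": 0.021,"dz": 0,"twist": 0.36},{"dx": -0.12,"dy": 0.028,"dz": 0,"twist": 0.48},{"dx": -0.15,"dy": 0.035,"dz": 0,"twist": 0.6}])

```text
time_s: 28.08
ee_pos: [535.6, -205.2, 232.0]
tcp_rot: [0.001, 0.938, 0.348, -0.0]
ft_force: [0.5, -0.1, -0.1]
grip_width: 0.398
grasp_force: 0.0
```

```bash
python3 -c "
from h import *
go(530.5,-321.9,230,9)"
```

```text
t 28.08 pos [ 535.6 -205.2  232. ] xang 40.7 z [-0.    -0.001 -1.   ] | d [-0.0799  0.0852  0.0022] tw 0.553 F [ 0.54 -0.11 -0.06] T [-0.03   0.113  0.021] g 0.398 0.0
```

Request:
drive_tool(rows=[{"dx": -0.02,"dy": 0.021,"dz": 0,"twist": 0.11},{"dx": -0.04,"dy": 0.042,"dz": 0,"twist": 0.22},{"dx": -0.06,"dy": 0.063,"dz": 0,"twist": 0.33},{"dx": -0.08,"dy": 0.084,"dz": 0,"twist": 0.44},{"dx": -0.08,"dy": 0.085,"dz": 0,"twist": 0.553}])

```text
time_s: 28.5
ee_pos: [530.2, -325.6, 231.6]
tcp_rot: [0.002, 0.997, 0.076, -0.001]
ft_force: [0.0, 0.1, -0.5]
grip_width: 0.397
grasp_force: 0.0
```

Request:
drive_tool(rows=[{"dx": 0,"dy": 0,"dz": 0,"twist": 0},{"dx": 0,"dy": 0,"dz": 0,"twist": 0}])

```text
time_s: 28.67
ee_pos: [531.1, -320.1, 231.6]
tcp_rot: [-0.0, 0.997, 0.083, -0.0]
ft_force: [0.7, 0.1, -0.4]
grip_width: 0.4
grasp_force: 0.0
```

```bash
python3 -c "
from h import *
go(530.5,-321.9,81,9)
# refine rod axis from saved pictures: bright grey rod above the block
for f in ('t9','t0'):
    t=cv2.imread(f'pics/{f}.png'); print(f,cv2.cvtColor(t,6)[176:190,396:414].tolist())
"
```

```text
t 28.67 pos [ 531.1 -320.1  231.6] xang 9.5 z [-0.001  0.    -1.   ] | d [-0.0008  0.0017  0.1506] tw 0.008 F [ 0.68  0.1  -0.44] T [-0.009  0.177 -0.01 ] g 0.4 0.0
t9 [[46, 50, 54, 53, 57, 62, 63, 64, 68, 67, 62, 63, 95, 102, 104, 107, 102, 105], [43, 49, 51, 56, 54, 58, 63, 62, 68, 67, 65, 62, 83, 98, 104, 103, 103, 103], [45, 51, 50, 58, 56, 63, 62, 69, 69, 58, 63, 61, 77, 98, 105, 101, 103, 100], [45, 56, 53, 55, 58, 55, 61, 64, 64, 61, 65, 64, 79, 97, 100, 100, 103, 103], [47, 53, 48, 49, 57, 56, 62, 63, 62, 64, 63, 59, 76, 100, 100, 102, 100, 101], [56, 50, 49, 54, 57, 57, 60, 64, 67, 60, 62, 63, 90, 112, 104, 102, 101, 102], [51, 48, 55, 51, 49, 53, 62, 66, 66, 51, 32, 102, 138, 140, 100, 93, 101, 102], [50, 58, 53, 54, 42, 41, 53, 55, 46, 35, 35, 103, 133, 130, 122, 101, 101, 100], [59, 55, 50, 39, 18, 31, 40, 38, 44, 35, 37, 37, 85, 103, 102, 98, 103, 105], [59, 57, 45, 23, 15, 32, 43, 44, 52, 54, 45, 46, 53, 81, 97, 100, 102, 100], [61, 64, 53, 28, 18, 34, 40, 50, 53, 60, 62, 64, 63, 77, 95, 98, 101, 99], [61, 65, 57, 45, 19, 18, 28, 58, 67, 61, 58, 64, 68, 73, 99, 98, 96, 
[... 504 characters left out ...]
106, 121, 99, 90, 89, 93, 92], [72, 79, 78, 77, 78, 83, 82, 86, 78, 62, 84, 124, 127, 108, 97, 93, 93, 93], [72, 76, 75, 78, 78, 80, 82, 77, 63, 52, 72, 98, 108, 96, 90, 90, 93, 91], [74, 75, 78, 64, 49, 61, 71, 72, 70, 61, 60, 56, 69, 91, 96, 90, 90, 94], [84, 78, 68, 43, 26, 65, 70, 72, 63, 60, 61, 67, 81, 90, 93, 88, 91, 96], [81, 85, 50, 32, 38, 58, 66, 61, 59, 51, 59, 53, 55, 74, 90, 90, 90, 91], [82, 84, 65, 34, 19, 35, 38, 45, 57, 56, 49, 59, 55, 70, 90, 90, 92, 94], [79, 84, 73, 46, 31, 24, 38, 55, 64, 63, 48, 55, 61, 69, 87, 91, 93, 94], [84, 81, 75, 66, 61, 61, 78, 95, 93, 71, 55, 65, 69, 67, 88, 87, 91, 88], [81, 83, 78, 72, 69, 75, 87, 85, 89, 87, 88, 88, 92, 88, 91, 87, 89, 94]]
```

Run:
```python
from h import *
for f in ('t0','t1','t2','t4','t9','t11'):
    g=cv2.imread(f'pics/{f}.png')[174:190,404:413].astype(float); bl=g[...,0]-g[...,2]+10  # rod is bluish-grey vs wood; floor has r>b
    b=g.min(2); m=np.clip(b-112,0,None); m[m<0]=0
    yy,xx=np.mgrid[174:190,404:413]; print(f,m.sum().round(),(m*xx).sum()/m.sum(),(m*yy).sum()/m.sum(), plane('top',(m*xx).sum()/m.sum(),(m*yy).sum()/m.sum(),145).round(1))
for f in ('s0','s4','s8','s9','s12'):
    s=cv2.imread(f'pics/{f}.png').astype(float)[236:270,350:368]; b=np.clip(s[...,0]-s[...,2]+0,0,None)
    # rod column per row: bluish pixels
    r=[]
    for i in range(34):
        w=np.clip(b[i]-2,0,None)
        if w.sum()>5: r.append((236+i,round((w*np.arange(350,368)).sum()/w.sum(),2)))
    print(f,r[::3])
```

```text
t0 29.0 407.62068965517244 180.79310344827587 [ 530.8 -320.3  145. ]
t1 99.0 408.06060606060606 181.5151515151515 [ 528.8 -321.5  145. ]
t2 0.0 nan nan [nan nan nan]
t4 103.0 408.66990291262135 182.4757281553398 [ 526.1 -323.2  145. ]
t9 93.0 408.63440860215053 182.48387096774192 [ 526.1 -323.1  145. ]
t11 78.0 408.8205128205128 182.5 [ 526.1 -323.7  145. ]
s0 []
s4 []
s8 []
s9 []
s12 []<stdin>:5: RuntimeWarning: invalid value encountered in scalar divide
```

The saved pictures show the rod settled with a slight lean after the start, its top now near (526,-323). I'll aim for the axis at grip height, about (528,-323).

Request:
drive_tool(rows=[{"dx": -0.0035,"dy": 0.002,"dz": 0.02,"twist": 0},{"dx": -0.0035,"dy": 0.002,"dz": 0.05,"twist": 0},{"dx": -0.0035,"dy": 0.002,"dz": 0.065,"twist": 0},{"dx": -0.0035,"dy": 0.002,"dz": 0.07,"twist": 0},{"dx": -0.0035,"dy": 0.002,"dz": 0.07,"twist": 0}])

```text
time_s: 29.08
ee_pos: [527.4, -320.7, 160.1]
tcp_rot: [-0.001, 0.997, 0.083, -0.001]
ft_force: [-0.6, -0.9, -0.6]
grip_width: 0.397
grasp_force: 0.0
```

```bash
python3 -c "
from h import *
go(528,-322.8,81,9)"
```

```text
t 29.08 pos [ 527.4 -320.7  160.1] xang 9.5 z [-0.003  0.002 -1.   ] | d [0.0005 0.0024 0.0791] tw 0.009 F [-0.61 -0.91 -0.57] T [-0.038  0.143 -0.041] g 0.397 0.0
```

Request:
drive_tool(rows=[{"dx": 0.0,"dy": 0.001,"dz": 0.02,"twist": 0},{"dx": 0.0,"dy": 0.001,"dz": 0.045,"twist": 0},{"dx": 0.0,"dy": 0.001,"dz": 0.07,"twist": 0},{"dx": 0.0,"dy": 0.001,"dz": 0.079,"twist": 0},{"dx": 0.0,"dy": 0.001,"dz": 0.079,"twist": 0}])

```text
time_s: 29.5
ee_pos: [527.4, -322.2, 81.4]
tcp_rot: [-0.001, 0.997, 0.082, -0.001]
ft_force: [-0.4, 1.6, 0.3]
grip_width: 0.397
grasp_force: 0.0
```

Request:
drive_tool(rows=[{"dx": 0,"dy": 0,"dz": 0,"twist": 0},{"dx": 0,"dy": 0,"dz": 0,"twist": 0},{"dx": 0,"dy": 0,"dz": 0,"twist": 0},{"dx": 0,"dy": 0,"dz": 0,"twist": 0},{"dx": 0,"dy": 0,"dz": 0,"twist": 0}], hand=-1, squeeze=15)

```text
time_s: 29.92
ee_pos: [529.2, -322.5, 84.3]
tcp_rot: [-0.001, 0.997, 0.081, 0.001]
ft_force: [1.1, 2.7, 4.0]
grip_width: 0.109
grasp_force: 15.0
```

```bash
python3 -c "
from h import *
go(528,-322.8,200,9)"
```

```text
t 29.92 pos [ 529.2 -322.5   84.3] xang 9.3 z [ 0.002  0.002 -1.   ] | d [-1.000e-03 -1.000e-04 -1.157e-01] tw 0.005 F [1.07 2.71 4.  ] T [ 0.496 -0.11   0.031] g 0.109 14.99
```

The scriber is gripped, with an opening of about 10.3 mm for the 11 mm rod. I'll lift it straight out.

Request:
drive_tool(rows=[{"dx": 0,"dy": 0,"dz": -0.02,"twist": 0},{"dx": 0,"dy": 0,"dz": -0.05,"twist": 0},{"dx": 0,"dy": 0,"dz": -0.085,"twist": 0},{"dx": 0,"dy": 0,"dz": -0.12,"twist": 0},{"dx": 0,"dy": 0,"dz": -0.15,"twist": 0}])

```text
time_s: 30.33
ee_pos: [528.7, -324.0, 235.8]
tcp_rot: [0.001, 0.997, 0.081, 0.001]
ft_force: [0.5, -0.6, -0.7]
grip_width: 0.116
grasp_force: 15.0
```

Request:
drive_tool(rows=[{"dx": 0,"dy": 0,"dz": 0,"twist": 0}])

```text
time_s: 30.42
ee_pos: [532.0, -326.7, 242.2]
tcp_rot: [0.006, 0.997, 0.081, 0.006]
ft_force: [0.2, -0.5, 0.7]
grip_width: 0.115
grasp_force: 15.0
```

```bash
python3 -c "
from h import *
go(550.8,98.05,235,19.8)"
```

```text
t 30.42 pos [ 532.  -326.7  242.2] xang 9.3 z [ 0.012 -0.01  -1.   ] | d [ 0.0873 -0.4161  0.003 ] tw -0.183 F [ 0.17 -0.5   0.65] T [-0.021  0.091  0.03 ] g 0.115 15.0
```

Request:
drive_tool(rows=[{"dx": 0.006,"dy": -0.03,"dz": 0,"twist": -0.03},{"dx": 0.014,"dy": -0.067,"dz": 0,"twist": -0.06},{"dx": 0.022,"dy": -0.105,"dz": 0,"twist": -0.1},{"dx": 0.03,"dy": -0.143,"dz": 0,"twist": -0.14},{"dx": 0.038,"dy": -0.181,"dz": 0,"twist": -0.183}])

```text
time_s: 30.83
ee_pos: [535.9, -137.3, 232.2]
tcp_rot: [-0.0, 0.985, 0.173, -0.0]
ft_force: [0.9, 0.3, -0.6]
grip_width: 0.116
grasp_force: 15.0
```

```bash
python3 -c "
from h import *
go(550.8,98.05,240,19.8)"
```

```text
t 30.83 pos [ 535.9 -137.3  232.2] xang 19.9 z [-0.001 -0.    -1.   ] | d [ 0.094  -0.2163 -0.0078] tw 0.001 F [ 0.85  0.33 -0.63] T [ 0.016  0.121 -0.019] g 0.116 15.0
```

Request:
drive_tool(rows=[{"dx": 0.015,"dy": -0.035,"dz": 0,"twist": 0},{"dx": 0.031,"dy": -0.071,"dz": 0,"twist": 0},{"dx": 0.047,"dy": -0.107,"dz": 0,"twist": 0},{"dx": 0.063,"dy": -0.143,"dz": 0,"twist": 0},{"dx": 0.078,"dy": -0.179,"dz": 0,"twist": 0}])

```text
time_s: 31.25
ee_pos: [548.8, 57.8, 232.4]
tcp_rot: [0.0, 0.985, 0.172, -0.0]
ft_force: [-0.0, 0.3, 0.6]
grip_width: 0.119
grasp_force: 15.0
```

Request:
drive_tool(rows=[{"dx": 0.012,"dy": -0.028,"dz": 0,"twist": 0},{"dx": 0.016,"dy": -0.037,"dz": 0,"twist": 0},{"dx": 0.016,"dy": -0.037,"dz": 0,"twist": 0},{"dx": 0.016,"dy": -0.037,"dz": 0,"twist": 0}])

```text
time_s: 31.58
ee_pos: [551.5, 95.8, 232.4]
tcp_rot: [0.001, 0.985, 0.172, -0.0]
ft_force: [-0.4, -0.6, -0.2]
grip_width: 0.114
grasp_force: 15.0
```

```bash
python3 -c "
from h import *
go(550.8,98.05,213,19.8)"
```

```text
t 31.58 pos [551.5  95.8 232.4] xang 19.9 z [-0.001 -0.001 -1.   ] | d [ 0.0001 -0.0024  0.0194] tw 0.001 F [-0.37 -0.61 -0.19] T [-0.134  0.135  0.021] g 0.114 15.0
```

Request:
drive_tool(rows=[{"dx": 0,"dy": -0.001,"dz": 0.006,"twist": 0},{"dx": 0,"dy": -0.0022,"dz": 0.012,"twist": 0},{"dx": 0,"dy": -0.0022,"dz": 0.016,"twist": 0},{"dx": 0,"dy": -0.0022,"dz": 0.018,"twist": 0},{"dx": 0,"dy": -0.0022,"dz": 0.018,"twist": 0}])

```text
time_s: 32.0
ee_pos: [550.4, 97.5, 213.8]
tcp_rot: [-0.0, 0.985, 0.171, -0.001]
ft_force: [0.0, -0.5, -0.3]
grip_width: 0.117
grasp_force: 15.0
```

Request:
drive_tool(rows=[{"dx": 0,"dy": 0,"dz": 0,"twist": 0},{"dx": 0,"dy": 0,"dz": 0,"twist": 0},{"dx": 0,"dy": 0,"dz": 0,"twist": 0}])

```text
time_s: 32.25
ee_pos: [551.3, 98.3, 215.3]
tcp_rot: [0.0, 0.985, 0.172, 0.0]
ft_force: [0.5, 0.9, -0.6]
grip_width: 0.108
grasp_force: 15.0
```

```bash
python3 -c "
from h import *
go(550.8,98.05,207,19.8)"
```

```text
t 32.25 pos [551.3  98.3 215.3] xang 19.8 z [ 0.001 -0.    -1.   ] | d [-0.0006  0.      0.0083] tw 0.0 F [ 0.53  0.89 -0.62] T [-0.019  0.117  0.031] g 0.108 15.0
```

Request:
drive_tool(rows=[{"dx": 0,"dy": 0,"dz": 0.001,"twist": 0},{"dx": 0,"dy": 0,"dz": 0.002,"twist": 0},{"dx": 0,"dy": 0,"dz": 0.003,"twist": 0},{"dx": 0,"dy": 0,"dz": 0.004,"twist": 0},{"dx": 0,"dy": 0,"dz": 0.004,"twist": 0}], squeeze=7)

```text
time_s: 32.67
ee_pos: [550.8, 98.4, 210.6]
tcp_rot: [-0.0, 0.985, 0.172, -0.0]
ft_force: [-0.4, 1.3, 0.2]
grip_width: 0.113
grasp_force: 7.0
```

Request:
drive_tool(rows=[{"dx": 0,"dy": 0,"dz": 0.0005,"twist": 0},{"dx": 0,"dy": 0,"dz": 0.001,"twist": 0},{"dx": 0,"dy": 0,"dz": 0.001,"twist": 0}])

```text
time_s: 32.92
ee_pos: [551.0, 98.4, 209.9]
tcp_rot: [-0.0, 0.985, 0.172, -0.0]
ft_force: [-0.3, -0.2, -0.3]
grip_width: 0.114
grasp_force: 7.0
```

Request:
drive_tool(rows=[{"dx": 0,"dy": 0,"dz": 0.0005,"twist": 0},{"dx": 0,"dy": 0,"dz": 0.001,"twist": 0},{"dx": 0,"dy": 0,"dz": 0.001,"twist": 0}])

```text
time_s: 33.17
ee_pos: [551.0, 98.4, 208.8]
tcp_rot: [-0.0, 0.985, 0.172, -0.0]
ft_force: [1.0, -0.1, -0.1]
grip_width: 0.114
grasp_force: 7.0
```

```bash
python3 -c "
from h import *
go(550.8,98.05,207,19.8)"
```

```text
t 33.17 pos [551.   98.4 208.8] xang 19.8 z [-0. -0. -1.] | d [-0.0003  0.0002  0.0018] tw 0.0 F [ 0.96 -0.13 -0.11] T [-0.006  0.158  0.035] g 0.114 7.0
```

Request:
drive_tool(rows=[{"dx": 0,"dy": 0,"dz": 0.0005,"twist": 0},{"dx": 0,"dy": 0,"dz": 0.001,"twist": 0},{"dx": 0,"dy": 0,"dz": 0.001,"twist": 0}])

```text
time_s: 33.42
ee_pos: [550.9, 98.4, 207.8]
tcp_rot: [-0.0, 0.985, 0.172, -0.0]
ft_force: [-0.3, 0.3, -0.2]
grip_width: 0.114
grasp_force: 7.0
```

Request:
drive_tool(rows=[{"dx": 0,"dy": 0,"dz": 0.0005,"twist": 0},{"dx": 0,"dy": 0,"dz": 0.001,"twist": 0},{"dx": 0,"dy": 0,"dz": 0.001,"twist": 0}])

```text
time_s: 33.67
ee_pos: [551.2, 98.4, 207.2]
tcp_rot: [0.0, 0.985, 0.172, 0.0]
ft_force: [0.2, 0.2, 1.6]
grip_width: 0.117
grasp_force: 7.0
```

```bash
python3 -c "
from h import *
go(550.8,98.05,207,19.8)"
```

```text
t 33.67 pos [551.2  98.4 207.2] xang 19.8 z [ 0.  0. -1.] | d [-0.0004  0.0002  0.0002] tw 0.0 F [0.23 0.18 1.56] T [-0.053  0.203 -0.012] g 0.117 7.0
```

Request:
drive_tool(rows=[{"dx": 0,"dy": 0,"dz": 0.0003,"twist": 0},{"dx": 0,"dy": 0,"dz": 0.0003,"twist": 0}])

```text
time_s: 33.83
ee_pos: [551.2, 98.4, 207.0]
tcp_rot: [0.0, 0.985, 0.172, 0.0]
ft_force: [0.3, -0.5, 1.6]
grip_width: 0.117
grasp_force: 7.0
```

```bash
python3 -c "
from h import *
go(550.8,98.05,207,19.8)"
```

```text
t 33.83 pos [551.2  98.4 207. ] xang 19.8 z [ 0.001  0.    -1.   ] | d [-0.0005  0.0002 -0.    ] tw 0.0 F [ 0.28 -0.48  1.59] T [-0.085  0.234 -0.028] g 0.117 7.0
```

Request:
drive_tool(rows=[{"dx": 0,"dy": 0,"dz": 0,"twist": 0}])

```text
time_s: 33.92
ee_pos: [551.2, 98.4, 207.0]
tcp_rot: [0.0, 0.985, 0.172, 0.0]
ft_force: [-0.8, 0.3, 0.9]
grip_width: 0.11
grasp_force: 7.0
```

Request:
drive_tool(rows=[{"dx": 0,"dy": 0,"dz": 0,"twist": 0}])

```text
time_s: 34.0
ee_pos: [551.2, 98.4, 206.9]
tcp_rot: [0.0, 0.985, 0.172, 0.0]
ft_force: [0.1, -0.1, 2.0]
grip_width: 0.113
grasp_force: 7.0
```

A steady light contact of about 1.6 N is held for more than 0.3 s at the expected height. I'll lift off and go back to the block.

Request:
drive_tool(rows=[{"dx": 0,"dy": 0,"dz": -0.001,"twist": 0},{"dx": 0,"dy": 0,"dz": -0.003,"twist": 0},{"dx": 0,"dy": 0,"dz": -0.008,"twist": 0},{"dx": 0,"dy": 0,"dz": -0.018,"twist": 0},{"dx": 0,"dy": 0,"dz": -0.03,"twist": 0}], squeeze=15)

```text
time_s: 34.42
ee_pos: [550.5, 98.3, 236.7]
tcp_rot: [-0.0, 0.985, 0.172, -0.001]
ft_force: [0.5, -0.9, -0.4]
grip_width: 0.109
grasp_force: 15.0
```

Request:
drive_tool(rows=[{"dx": -0.016,"dy": 0.036,"dz": 0,"twist": 0.03},{"dx": -0.03,"dy": 0.073,"dz": 0,"twist": 0.07},{"dx": -0.044,"dy": 0.11,"dz": 0,"twist": 0.11},{"dx": -0.058,"dy": 0.147,"dz": 0,"twist": 0.15},{"dx": -0.07,"dy": 0.184,"dz": 0,"twist": 0.183}])

```text
time_s: 34.83
ee_pos: [547.7, -100.3, 238.5]
tcp_rot: [0.001, 0.997, 0.081, 0.001]
ft_force: [0.8, 0.1, -0.6]
grip_width: 0.112
grasp_force: 15.0
```

```bash
python3 -c "
from h import *
go(529.2,-322.5,238,9.3)"
```

```text
t 34.83 pos [ 547.7 -100.3  238.5] xang 9.3 z [ 0.002 -0.001 -1.   ] | d [-0.054   0.2163  0.0007] tw -0.001 F [ 0.78  0.09 -0.64] T [ 0.022  0.073 -0.006] g 0.112 15.0
```

Request:
drive_tool(rows=[{"dx": -0.009,"dy": 0.036,"dz": 0,"twist": 0},{"dx": -0.018,"dy": 0.073,"dz": 0,"twist": 0},{"dx": -0.027,"dy": 0.11,"dz": 0,"twist": 0},{"dx": -0.036,"dy": 0.147,"dz": 0,"twist": 0},{"dx": -0.045,"dy": 0.18,"dz": 0,"twist": 0}])

```text
time_s: 35.25
ee_pos: [532.4, -286.1, 238.4]
tcp_rot: [0.001, 0.997, 0.081, 0.001]
ft_force: [1.2, 1.2, -0.8]
grip_width: 0.113
grasp_force: 15.0
```

Request:
drive_tool(rows=[{"dx": -0.005,"dy": 0.02,"dz": 0,"twist": 0},{"dx": -0.009,"dy": 0.036,"dz": 0,"twist": 0},{"dx": -0.009,"dy": 0.036,"dz": 0,"twist": 0},{"dx": -0.009,"dy": 0.036,"dz": 0,"twist": 0},{"dx": -0.009,"dy": 0.036,"dz": 0,"twist": 0}])

```text
time_s: 35.67
ee_pos: [529.6, -319.0, 237.0]
tcp_rot: [-0.0, 0.997, 0.082, 0.0]
ft_force: [0.7, 0.6, -0.6]
grip_width: 0.111
grasp_force: 15.0
```

```bash
python3 -c "
from h import *
go(529.2,-322.5,140,9.3)"
```

```text
t 35.67 pos [ 529.6 -319.   237. ] xang 9.4 z [ 0.     0.001 -1.   ] | d [-0.001   0.0034  0.097 ] tw 0.002 F [ 0.7   0.64 -0.6 ] T [-0.031  0.189 -0.043] g 0.111 15.0
```

Request:
drive_tool(rows=[{"dx": -0.0005,"dy": 0.0025,"dz": 0.025,"twist": 0},{"dx": -0.0005,"dy": 0.003,"dz": 0.06,"twist": 0},{"dx": -0.0005,"dy": 0.003,"dz": 0.085,"twist": 0},{"dx": -0.0005,"dy": 0.003,"dz": 0.091,"twist": 0},{"dx": -0.0005,"dy": 0.003,"dz": 0.091,"twist": 0}])

```text
time_s: 36.08
ee_pos: [528.1, -320.4, 143.1]
tcp_rot: [-0.002, 0.997, 0.082, -0.002]
ft_force: [-0.1, -0.0, -0.4]
grip_width: 0.112
grasp_force: 15.0
```

Request:
drive_tool(rows=[{"dx": 0,"dy": 0,"dz": 0,"twist": 0},{"dx": 0,"dy": 0,"dz": 0,"twist": 0},{"dx": 0,"dy": 0,"dz": 0,"twist": 0},{"dx": 0,"dy": 0,"dz": 0,"twist": 0}])

```text
time_s: 36.42
ee_pos: [530.4, -324.1, 147.9]
tcp_rot: [0.001, 0.997, 0.081, 0.001]
ft_force: [-0.6, -0.0, -1.1]
grip_width: 0.111
grasp_force: 15.0
```

```bash
python3 -c "
from h import *
go(529.2,-322.5,84.3,9.3)"
```

```text
t 36.42 pos [ 530.4 -324.1  147.9] xang 9.3 z [ 0.003 -0.002 -1.   ] | d [-0.0011 -0.002   0.0635] tw 0.001 F [-0.57 -0.02 -1.12] T [-0.037  0.159 -0.043] g 0.111 15.0
```

Request:
drive_tool(rows=[{"dx": 0,"dy": 0,"dz": 0.006,"twist": 0},{"dx": 0,"dy": 0,"dz": 0.013,"twist": 0},{"dx": 0,"dy": 0,"dz": 0.02,"twist": 0},{"dx": 0,"dy": 0,"dz": 0.027,"twist": 0},{"dx": 0,"dy": 0,"dz": 0.033,"twist": 0}])

```text
time_s: 36.83
ee_pos: [528.6, -323.0, 111.0]
tcp_rot: [-0.001, 0.997, 0.081, -0.001]
ft_force: [1.0, -0.5, -1.8]
grip_width: 0.115
grasp_force: 15.0
```

```bash
python3 -c "
from h import *
go(529.2,-322.5,84.3,9.3)"
```

```text
t 36.83 pos [ 528.6 -323.   111. ] xang 9.3 z [-0.001  0.001 -1.   ] | d [ 0.0007 -0.0003  0.0267] tw 0.0 F [ 0.98 -0.52 -1.84] T [-0.049  0.183  0.002] g 0.115 15.0
```

The point is about 18 mm inside the hole with no resistance. I'll continue to the bottom.

Request:
drive_tool(rows=[{"dx": 0,"dy": 0,"dz": 0.007,"twist": 0},{"dx": 0,"dy": 0,"dz": 0.013,"twist": 0},{"dx": 0,"dy": 0,"dz": 0.019,"twist": 0},{"dx": 0,"dy": 0,"dz": 0.024,"twist": 0},{"dx": 0,"dy": 0,"dz": 0.025,"twist": 0}])

```text
time_s: 37.25
ee_pos: [529.0, -322.6, 86.4]
tcp_rot: [-0.001, 0.997, 0.081, -0.0]
ft_force: [0.7, 2.1, 1.4]
grip_width: 0.115
grasp_force: 15.0
```

Request:
drive_tool(rows=[{"dx": 0,"dy": 0,"dz": 0,"twist": 0},{"dx": 0,"dy": 0,"dz": 0,"twist": 0}])

```text
time_s: 37.42
ee_pos: [529.0, -322.7, 87.1]
tcp_rot: [-0.001, 0.997, 0.081, -0.0]
ft_force: [0.7, 2.7, -1.8]
grip_width: 0.111
grasp_force: 15.0
```

```bash
python3 -c "
from h import *
go(529.2,-322.5,84.3,9.3)"
```

```text
t 37.42 pos [ 529.  -322.7   87.1] xang 9.3 z [-0.001  0.001 -1.   ] | d [ 0.0002 -0.0001  0.0028] tw 0.001 F [ 0.72  2.68 -1.84] T [ 0.643  0.033 -0.024] g 0.111 15.0
```

Request:
drive_tool(rows=[{"dx": 0,"dy": 0,"dz": 0.001,"twist": 0},{"dx": 0,"dy": 0,"dz": 0.002,"twist": 0},{"dx": 0,"dy": 0,"dz": 0.0025,"twist": 0}], squeeze=6)

```text
time_s: 37.67
ee_pos: [529.4, -323.0, 85.7]
tcp_rot: [-0.0, 0.997, 0.081, 0.0]
ft_force: [-0.1, 4.0, 1.1]
grip_width: 0.116
grasp_force: 6.0
```

```bash
python3 -c "
from h import *
go(529.2,-322.5,84.3,9.3)"
```

```text
t 37.67 pos [ 529.4 -323.    85.7] xang 9.3 z [ 0.     0.001 -1.   ] | d [-0.0001 -0.0005  0.0014] tw 0.001 F [-0.1   3.97  1.13] T [ 0.983  0.248 -0.012] g 0.116 6.01
```

Request:
drive_tool(rows=[{"dx": 0,"dy": 0,"dz": 0,"twist": 0},{"dx": 0,"dy": 0,"dz": 0,"twist": 0},{"dx": 0,"dy": 0,"dz": 0,"twist": 0},{"dx": 0,"dy": 0,"dz": 0,"twist": 0}], hand=-0.2)

```text
time_s: 38.0
ee_pos: [529.4, -324.4, 85.4]
tcp_rot: [0.001, 0.997, 0.081, 0.0]
ft_force: [0.6, -0.1, -0.2]
grip_width: 0.365
grasp_force: 0.0
```

Request:
drive_tool(rows=[{"dx": 0,"dy": 0,"dz": -0.01,"twist": 0},{"dx": 0,"dy": 0,"dz": -0.03,"twist": 0},{"dx": 0,"dy": 0,"dz": -0.06,"twist": 0},{"dx": 0,"dy": 0,"dz": -0.09,"twist": 0},{"dx": 0,"dy": 0,"dz": -0.12,"twist": 0}])

```text
time_s: 38.42
ee_pos: [529.1, -323.6, 207.0]
tcp_rot: [0.0, 0.997, 0.081, 0.0]
ft_force: [0.4, -0.4, -0.1]
grip_width: 0.4
grasp_force: 0.0
```

Request:
drive_tool(rows=[{"dx": 0,"dy": 0,"dz": -0.02,"twist": 0},{"dx": 0,"dy": 0,"dz": -0.02,"twist": 0},{"dx": 0,"dy": 0,"dz": -0.02,"twist": 0},{"dx": 0,"dy": 0,"dz": -0.02,"twist": 0},{"dx": 0,"dy": 0,"dz": -0.02,"twist": 0}])

```text
time_s: 38.83
ee_pos: [528.1, -322.6, 222.9]
tcp_rot: [-0.001, 0.997, 0.081, -0.001]
ft_force: [-0.7, -0.0, -0.4]
grip_width: 0.4
grasp_force: 0.0
```

I can't see the lever any more, and touching it would only disturb it. I'll let everything settle, then hand in.

Request:
drive_tool(rows=[{"dx": 0,"dy": 0,"dz": 0,"twist": 0},{"dx": 0,"dy": 0,"dz": 0,"twist": 0},{"dx": 0,"dy": 0,"dz": 0,"twist": 0},{"dx": 0,"dy": 0,"dz": 0,"twist": 0},{"dx": 0,"dy": 0,"dz": 0,"twist": 0}])

```text
time_s: 39.25
ee_pos: [529.2, -323.3, 224.8]
tcp_rot: [-0.0, 0.997, 0.081, -0.0]
ft_force: [0.0, 0.1, -0.3]
grip_width: 0.398
grasp_force: 0.0
```

Request:
drive_tool(rows=[{"dx": 0,"dy": 0,"dz": 0,"twist": 0},{"dx": 0,"dy": 0,"dz": 0,"twist": 0},{"dx": 0,"dy": 0,"dz": 0,"twist": 0},{"dx": 0,"dy": 0,"dz": 0,"twist": 0},{"dx": 0,"dy": 0,"dz": 0,"twist": 0}])

```text
time_s: 39.67
ee_pos: [529.3, -323.4, 225.2]
tcp_rot: [0.0, 0.997, 0.081, 0.0]
ft_force: [-0.0, -0.1, 0.3]
grip_width: 0.401
grasp_force: 0.0
```

Request:
drive_tool(rows=[{"dx": 0,"dy": 0,"dz": 0,"twist": 0},{"dx": 0,"dy": 0,"dz": 0,"twist": 0},{"dx": 0,"dy": 0,"dz": 0,"twist": 0},{"dx": 0,"dy": 0,"dz": 0,"twist": 0},{"dx": 0,"dy": 0,"dz": 0,"twist": 0}])

```text
time_s: 40.08
ee_pos: [529.3, -323.4, 225.1]
tcp_rot: [0.0, 0.997, 0.081, 0.0]
ft_force: [-0.2, -0.1, 0.6]
grip_width: 0.393
grasp_force: 0.0
```

```bash
python3 -c "
from bench import arm
print(arm.hand_in())"
```

```text
the job is handed in; nothing more can be done
None
```

I slid the lever to balance, marked it at the knife line with about 1.6 N, put the scriber back in its hole and handed in at about 40 s; the last sighting was 4.0° boss-down, and after I used up the camera calls the final 3 mm nudge (aimed at about 0°), the mark and the scriber's return went by touch only, so the end state is not confirmed by sight.

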